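# Battery block into adapter sled, sled into slanted charger

## Robot

A 6-joint arm with a two-finger parallel gripper is mounted at the origin on the work surface. World frame = base frame: x ahead of the robot, y to its left, z up, the work surface at z = 0. Lengths are in m, angles in rad, forces in N, time in s.
With the tool pointing down it reaches from about 0.375 to 0.975 m from the base axis. Payload 3.8 kg.
Tool frame: the origin (TCP) lies at the very end of the fingers, on their centre line; the grasp point (between the pads) lies 19 mm behind it; z points along the fingers, y is the direction in which the jaws open and shut (so a half turn about z gives the same grasp; the last joint's range is limited). The gripper opens to 85 mm and grips with 20 to 120 N. Pads are 22 mm wide; open, the fingers measure 114 mm over their backs; the gripper's body (76 mm by 85 mm) begins 54 mm behind the grasp point. The pads swing forward as they close: fully open they stand 13 mm farther back than shut.
Start: joints at [-1.251, 0.264, 1.604, -0, 1.274, -0.037], TCP at [0.236, -0.632, 0.208] pointing down, gripper open.
Joint ranges: [-2.63, 2.63], [-0.94, 2.18], [0.31, 2.57], [-1.31, 4.45], [0, 2.66], [-2.55, 2.55]. Speed limits (rad/s): [2.57, 2.57, 3.14, 3.14, 3.14, 3.14].

## Interface

Orientations are given as a rotation vector (axis times angle).
In Python, from workcell import bot gives the robot as it stands.
- The arm moves only by the tool jog_arm, never from a script. Its argument "plan" is a list of rows, each an object of numbers: "claw": the closure, from 0 (fully open) to 1 (shut); "x", "y", "z": the shift along the tool's x, y, z in m; "turn": the turn about the tool's z in degrees. In form: [{"claw": .., "x": .., "y": .., "z": .., "turn": ..}, ...]. A call has 1 to 10 rows; each row shifts and turns the commanded pose from where the row before left it, along the tool's axes as they then stand; what a row does not reach is not made up. A row lasts 1/8 s, in which the tool goes at most 62.5 mm and 10.7 degrees, less where a joint would pass 70% of its speed; a pose out of reach is approached as far as the arm can. A call is refused whole if a number of a shift passes 0.0625 or a number of a turn 10.7, either way. A call with a gripper value outside its range is refused whole. The fingers move at their own pace and stop on an object; "newtons" is the grip in N (left out, the last holds). Time passes only in rows, so rows that do not move let the fingers close. It gives the time, the measured TCP pose, the force and the opening at its end, in the units of the state.
- bot.read_state(): the state, without advancing time (a new reading comes with each control period).
- bot.read_camera(name): name is "scene" or "top" or "wrist"; returns the picture (420x560x3 uint8, red, green, blue); there is no depth.
- bot.camera_params(name): a dict with "fx", "fy", "cx", "cy" (pixels), "D" ([k1, k2, p1, p2, k3] as OpenCV has them; the pictures are not rectified), "world_to_cam" (4x4, takes a point from world to camera coordinates). Camera axes: x right, y up, looking along -z (the intrinsics and any distortion apply to the point x, -y, -z); pixel columns grow to the right and rows downward; lengths in m; the calibration is good to about 2 mm. A picture is of the moment at which its call begins: read the wrist's pose just before it. camera_params takes no time and is no camera call; for the wrist camera it gives the pose at the moment of the call.
- bot.finish_job(): hands the job in, once; it reports no verdict.
The state is a dict: "time": time; "q": joint angles; "joint_vel": joint speeds; "joint_torque": joint torques, N m; "tool_pos": TCP position; "tcp_rot": TCP orientation; "wrist_force": force on the tool from outside, world axes, zero at the start; "torque": the same for the moment, N m; "width": opening from 0.0 (shut) to 1.0 (fully open).
Only numpy, scipy, OpenCV 4.12 (cv2) and the standard library are available. Lean on these libraries where they do the work, as an engineer would, in place of code of your own. Each camera call takes 0.05 s, during which the arm holds its last target. There are 200 camera calls.

## Task

Get the lamp battery charging: with the adapter sled lying on the bench, set the battery block fully down into it, its nose through the slot. Then take the sled with the block in it by its two ears and press it, as one unit, into the slanted charger's bay (it slides sideways, so feel or look for where it stands), tongue up the slope, until it snaps down and sits fully home and square; let go. Press firmly but do not force it, do not shove the charger or change its slope, and leave the other things on the bench where they are.

Things in the scene. Friction and masses are not known exactly. Their poses are not given: they have to be found in the camera images.
- pack: Battery block, dark plastic, body 83 (x) x 43 (y) x 22 (z) mm, 0.2 to 0.4 kg. Origin: centre of its underside, z up. On the middle of its top stands a grip ridge, 14 mm thick along x, 30 mm along y, 20 mm high (its top 42 mm above the underside). At the +x end a low nose sticks out, see pack_nose.
- pack_nose (a point): Middle of the outer face of the block's contact nose, 47.5 mm along x from the block's origin, 7 mm up. The nose sticks out 6 mm, is 17 mm wide and 14 mm high, and goes through the sled's slot.
- sled: Adapter sled: open aluminium tray 96 (x) x 56 (y) mm, inside 86 x 46, floor 6 mm thick, rounded rim at 26.5 mm, 0.16 kg. Origin: centre of its underside, z up. Amid each long wall an ear (36 mm long) stands up to 48.5 mm; grip it there, 56 mm over the ears' outer faces. The +x end wall has a 20 mm slot, open at the top. Joined, the block's axes lie along the sled's, its underside 6 mm above the sled's.
- sled_tongue (a point): Point in the tongue (30 mm wide, 12 mm high) that sticks out of the sled's +x end as far as x = 66 mm; the point is 62 mm along x from the sled's origin, 6 mm up. The other end reaches x = -52 mm. The block has 1.5 mm play each way in the sled; turned round it does not go down.
- bay (a point): On the charger's sloping cradle: where the sled's origin comes when home if the sliding bay stands mid-way (see cradle). z is square out of the slope, x up it to the narrow notch for the tongue, y across; a sled at home has its axes along these. Bay 20 mm deep, 1.5 mm play. Catches stop the sled 12 mm short of home; 10 to 20 N straight in snaps it down past them, and they hold it.
- cradle (a joint): Slope of the cradle from level, rad, 0.42 to 0.65, set by a stiff hinge, not to be changed. On the cradle the bay, a block 92 mm wide (y) and 164 mm along the slope, slides stiffly across (6 N) and stands anywhere within 20 mm of bay's middle, unmeasured: find it by touch or eye. Its mouth, rounded by 8 mm, takes in a sled up to about 4 mm off; its top is flat, 20 mm above its floor.
- charger: Desk charger, grey, fixed to the bench; base 180 (x) x 120 (y) mm, 22 mm high, with the sloping cradle on it, low end at -x. Origin: underside of the base, 10 mm from the base's middle towards -x; z up. If only one end of the sled snaps into the bay, press down on the end that stands high (on the block top or the wall).
- tape_roll: Bystander: roll of tape lying flat, cardboard colour, 96 mm across, 24 mm high; origin at its underside or middle
- grease_jar: Bystander: closed jar with a paper label, 68 mm across, 75 mm high; origin at its underside or middle
- screwdriver: Bystander: screwdriver lying down, 190 mm long; origin at its underside or middle
- socket: Bystander: steel socket-wrench insert standing up, 28 mm across, 45 mm high; origin at its underside or middle
- spare_block: Bystander: plain dark block of another tool, 60 x 45 x 30 mm, no ridge, no nose: not wanted; origin at its underside or middle
- wrench: Bystander: steel spanner lying flat, 170 mm long; origin at its underside or middle
- weight: Bystander: dark steel knob-shaped paperweight, 40 mm across, 60 mm high; origin at its underside or middle
Mind the look-alikes: they are no part of the job. What is meant by the sled is not pink, turquoise or yellow, and is the larger of those in its own colour.

How it is judged:
On the way, in this order (a step that is already met when the one before it is completed fails the run):
1. the battery block sits fully in the sled, nose in the slot, with the sled still flat on the bench and the block let go (x of pack in the frame of sled between -0.003 and 0.003 m and y of pack in the frame of sled between -0.003 and 0.003 m and z of pack in the frame of sled between 0.0038 and 0.0082 m and x of pack_nose in the frame of sled above 0.04 m and angle between the z axis of pack and the z axis of sled, either way round below 0.06 rad and angle between sled's own z axis and vertical below 0.08 rad and height (world z) of sled below 0.008 m and contact force between the fingers and pack below 0.3 N), for 0.2 s.
2. the sled is lifted with the block in it (x of pack in the frame of sled between -0.003 and 0.003 m and y of pack in the frame of sled between -0.003 and 0.003 m and z of pack in the frame of sled between 0.0038 and 0.0082 m and x of pack_nose in the frame of sled above 0.04 m and angle between the z axis of pack and the z axis of sled, either way round below 0.06 rad and height (world z) of sled above 0.03 m and distance between sled and bay above 0.03 m), for 0.1 s.
At the end, for the whole second after the job is handed in: Sled home in the bay: within 3 mm of site bay up the slope, 23.5 mm across (as far as the bay slides), 2.2 mm in height, square to 0.05 rad, tongue in the notch. Block home in the sled: within 3 mm, 2.2 mm in height, square to 0.06 rad, nose in the slot. Both at rest (x of sled in the frame of bay between -0.003 and 0.003 m and y of sled in the frame of bay between -0.0235 and 0.0235 m and z of sled in the frame of bay between -0.0022 and 0.0022 m and x of sled_tongue in the frame of bay above 0.055 m and angle between the z axis of sled and the z axis of bay, either way round below 0.05 rad and angle between the x axis of sled and the x axis of bay, either way round below 0.06 rad and x of pack in the frame of sled between -0.003 and 0.003 m and y of pack in the frame of sled between -0.003 and 0.003 m and z of pack in the frame of sled between 0.0038 and 0.0082 m and x of pack_nose in the frame of sled above 0.04 m and angle between the z axis of pack and the z axis of sled, either way round below 0.06 rad and linear speed of each of sled, pack below 0.01 m/s); the robot touches nothing.
It fails at once if the sled touches the charger while the block is not in it (contact force between sled and charger above 0.5 N and distance between pack and sled above 0.02 m).
It fails at once if the sled is forced: pressed on the charger with more than 100 N, the pinch of its catches included (contact force between sled and charger above 100 N).
It fails at once if the charger's face is frame (the sliding bay apart) is moved by more than 8 mm (distance of bay from where it was at the start of the episode above 0.008 m).
It fails at once if a bystander is moved by more than 30 mm (distance of any of tape_roll, grease_jar, screwdriver, socket, spare_block, wrench, weight from where it was at the start of the episode above 0.03 m).
It also fails if it takes over 72 s, if anything falls off the work surface, if the arm or the gripper's body presses on something with over 40 N, if the wrist force passes 120 N, or if a joint passes its speed limit or range.

## Working session

There is one attempt and no reset: what is moved stays moved. The work goes in short steps, Python scripts to look and compute and a tool call to move; the robot and the scene stay as the last step left them, time stands still between calls to the robot, and variables do not carry over. Pictures are saved under pics/ and viewed, about 8 in all and at most 12, crops included, and the job is handed in when it is done.

Besides the shell and the picture viewer there is one more tool, called as name(argument=value, ...), one argument or row to a line, values as JSON. jog_arm: Moves the arm, as the interface text tells. Its arguments: {"type":"object","properties":{"plan":{"type":"array","items":{"type":"object","properties":{"claw":{"type":"number"},"x":{"type":"number"},"y":{"type":"number"},"z":{"type":"number"},"turn":{"type":"number"}}}},"newtons":{"type":"number"}},"required":["plan"]}

```bash
mkdir -p pics; ls; python3 - <<'E'
from workcell import bot
import cv2,numpy as np,json
for n in ("scene","top"):
    p=bot.camera_params(n); print(n,{k:(np.round(v,4).tolist()) for k,v in p.items()})
    im=bot.read_camera(n); cv2.imwrite(f"pics/{n}0.png",cv2.cvtColor(im,cv2.COLOR_RGB2BGR))
print(bot.read_state())
E
```

```text
pics
scene {'fx': 381.4424, 'fy': 381.4424, 'cx': 281.5654, 'cy': 217.1019, 'D': [0.0353, 0.0, 0.0, 0.0, 0.0], 'world_to_cam': [[0.8542, 0.5197, -0.0174, -0.451], [-0.4104, 0.6943, 0.5912, 0.1125], [0.3193, -0.4979, 0.8063, -1.2389], [0.0, 0.0, 0.0, 1.0]]}
top {'fx': 443.4208, 'fy': 443.4208, 'cx': 280.2855, 'cy': 212.1841, 'D': [0.0299, 0.0, 0.0, 0.0, 0.0], 'world_to_cam': [[0.022, -0.9996, 0.0161, 0.019], [0.9848, 0.0245, 0.1718, -0.5158], [-0.1721, 0.0121, 0.985, -1.4372], [0.0, 0.0, 0.0, 1.0]]}
{'time': 0.1, 'q': array([-1.25087987e+00,  2.64718820e-01,  1.60526887e+00, -3.82414266e-05,
        1.27370707e+00, -3.68820170e-02]), 'joint_vel': array([ 0.00101842, -0.0024922 , -0.00364954,  0.00029062,  0.00063255,
       -0.00183471]), 'joint_torque': array([ 6.03991266e-04, -5.16707110e+01, -3.68589914e+01, -6.77760568e-05,
        6.30301874e-03,  1.64178380e-05]), 'tool_pos': array([ 0.23552904, -0.63179754,  0.20644197]), 'tcp_rot': array([-3.08968633e+00, -5.57138537e-01,  5.22229330e-04]), 'wrist_force': array([ 0.02441466,  0.17526562, -0.50798709]), 'torque': array([ 0.05277629, -0.0156885 ,  0.00016917]), 'width': 0.9972681087032892}
```

View pics/top0.png

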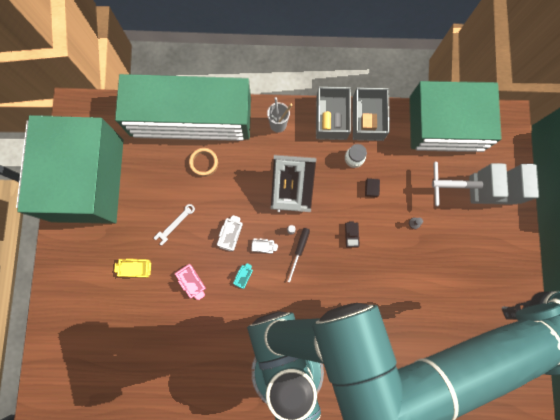

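View pics/scene0.png

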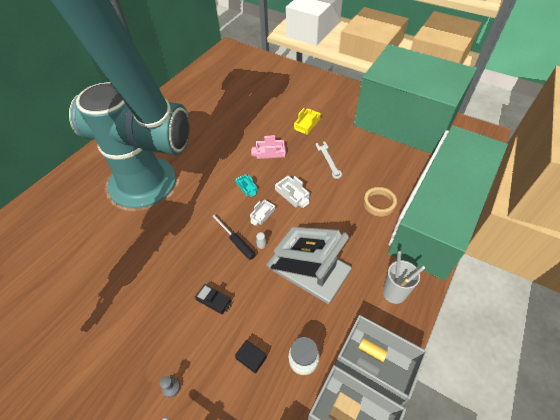

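```bash
cat > h.py <<'E'
import cv2,numpy as np
from scipy.spatial.transform import Rotation as R
def ray(p,uv):
    K=np.array([[p['fx'],0,p['cx']],[0,p['fy'],p['cy']],[0,0,1.]])
    n=cv2.undistortPoints(np.array([[uv]],float),K,np.array(p['D']))[0,0]
    W=np.array(p['world_to_cam']);d=W[:3,:3].T@np.array([n[0],-n[1],-1]);c=-W[:3,:3].T@W[:3,3]
    return c,d
def onz(p,uv,z):
    c,d=ray(p,uv);return c+d*(z-c[2])/d[2]
def proj(p,X):
    W=np.array(p['world_to_cam']);K=np.array([[p['fx'],0,p['cx']],[0,p['fy'],p['cy']],[0,0,1.]])
    X=np.atleast_2d(X)@W[:3,:3].T+W[:3,3]
    X=X*[1,-1,-1]
    return cv2.projectPoints(X,np.zeros(3),np.zeros(3),K,np.array(p['D']))[0][:,0]
def two(p1,u1,p2,u2):
    c1,d1=ray(p1,u1);c2,d2=ray(p2,u2)
    s=np.linalg.lstsq(np.c_[d1,-d2],c2-c1,rcond=None)[0]
    a,b=c1+s[0]*d1,c2+s[1]*d2
    return (a+b)/2,np.linalg.norm(a-b)
E
python3 - <<'E'
import cv2,numpy as np
t=cv2.imread('pics/top0.png');s=cv2.imread('pics/scene0.png')
def crop(im,x,y,w,k=5): return cv2.resize(im[y:y+w*3//4,x:x+w],(400,300),interpolation=cv2.INTER_CUBIC)
a=np.hstack([crop(t,250,145,80),crop(s,255,215,110)])
b=np.hstack([crop(t,210,205,80),crop(t,325,208,70)])
cv2.imwrite('pics/c1.png',np.vstack([a,b]))
E
```

```text
(no output)
```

View pics/c1.png

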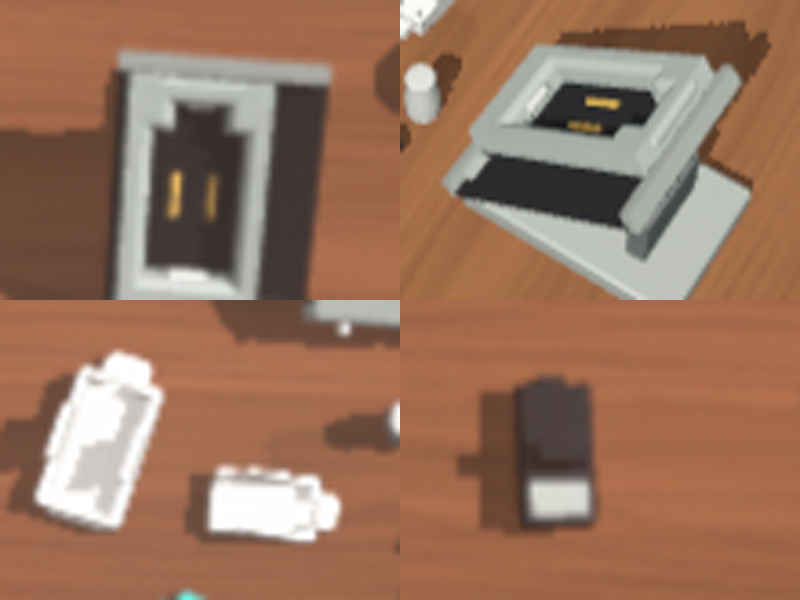

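```bash
python3 - <<'E'
from workcell import bot
from h import *
p=bot.camera_params('top');s=bot.camera_params('scene')
t=cv2.imread('pics/top0.png');hsv=cv2.cvtColor(t,cv2.COLOR_BGR2HSV)
def blob(m,x0,y0,x1,y1,z):
    k=np.zeros_like(m);k[y0:y1,x0:x1]=m[y0:y1,x0:x1]
    c=max(cv2.findContours(k,0,2)[0],key=cv2.contourArea)
    P=np.array([onz(p,q[0],z)[:2] for q in c],np.float32)
    r=cv2.minAreaRect(P);print(np.round(r[0],3),np.round(r[1],3),r[2]);return P
white=((hsv[...,1]<40)&(hsv[...,2]>170)).astype(np.uint8)
blob(white,210,210,246,255,.026)
dark=((hsv[...,2]<75)).astype(np.uint8)
blob(dark,343,218,362,250,.022)
wl=((hsv[...,1]<60)&(hsv[...,2]>150)).astype(np.uint8)
blob(wl,343,236,365,250,.022)
# bay contacts & corners: top crop px/5+(250,145); scene crop *110/400+(255,215)
tp={'notch':(250+205/5,145+100/5)}
for z in (.05,.08): print(onz(p,(250+130/5,145+85/5),z),onz(p,(250+275/5,145+90/5),z))
E
```

```text
[0.448 0.199] [0.063 0.114] 73.82698822021484
[ 0.448 -0.207] [0.074 0.037] 4.971083164215088
[ 0.424 -0.214] [0.02  0.031] 1.3994389772415161
[0.68672636 0.04949134 0.05      ] [ 0.68583176 -0.04903979  0.05      ]
[0.67792572 0.04948118 0.08      ] [ 0.67704958 -0.04701686  0.08      ]
```

```bash
cat >> h.py <<'E'
def axes(st):
    return R.from_rotvec(st['tcp_rot']).as_matrix()
def to(st,X):
    return np.round(axes(st).T@(np.array(X)-st['tool_pos']),4)
E
python3 - <<'E'
from workcell import bot
from h import *
st=bot.read_state();M=axes(st);print(M.round(3));print(to(st,[.455,-.21,.206]))
w=bot.camera_params('wrist');W=np.array(w['world_to_cam']);print(w['fx'],w['D'])
c=-W[:3,:3].T@W[:3,3];print('cam in tool',M.T@(c-st['tool_pos']),'axes',(W[:3,:3]@M).round(3))
E
```

```text
[[ 0.937  0.349 -0.001]
 [ 0.349 -0.937  0.002]
 [ 0.    -0.002 -1.   ]]
[ 0.353  -0.3186  0.0011]
313.35831886560356 [-0.05663436  0.          0.          0.          0.        ]
cam in tool [ 0.08305501  0.00088087 -0.16580403] axes [[-0.     1.     0.   ]
 [ 0.946  0.     0.323]
 [ 0.323  0.    -0.946]]
```

jog_arm(
  plan=[
    {"x":0.044,"y":-0.04},
    {"x":0.044,"y":-0.04},
    {"x":0.044,"y":-0.04},
    {"x":0.044,"y":-0.04},
    {"x":0.044,"y":-0.04},
    {"x":0.044,"y":-0.04},
    {"x":0.044,"y":-0.04},
    {"x":0.044,"y":-0.04},
    {"turn":-10},
    {"turn":-10},
  ],
)

```text
schema error: expected keys claw, x, y, z, turn
```

jog_arm(
  plan=[
    {"turn":-10},
    {"turn":-10},
    {"turn":-10},
    {"turn":-10},
    {"turn":-10},
    {"claw":0.5},
    {"claw":0.5},
  ],
)

```text
schema error: expected keys claw, x, y, z, turn
```

```bash
python3 - <<'E'
from workcell import bot
from h import *
st=bot.read_state();print(st['q'],st['tool_pos'],st['width'],st['time'],axes(st).round(3).tolist())
p=bot.camera_params('wrist');im=bot.read_camera('wrist');cv2.imwrite('pics/w1.png',im[...,::-1])
np.save('w1.npy',p,allow_pickle=True)
E
```

```text
[-1.25087987e+00  2.64718820e-01  1.60526887e+00 -3.82414266e-05
  1.27370707e+00 -3.68820170e-02] [ 0.23552904 -0.63179754  0.20644197] 0.9972681087032892 0.1 [[0.937, 0.349, -0.001], [0.349, -0.937, 0.002], [0.0, -0.002, -1.0]]
```

View pics/w1.png

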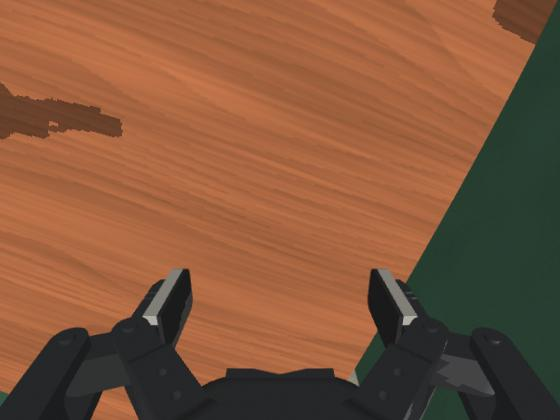

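jog_arm(
  plan=[
    {"claw":0,"x":0.044,"y":-0.04,"z":0,"turn":0},
    {"claw":0,"x":0.044,"y":-0.04,"z":0,"turn":0},
    {"claw":0,"x":0.044,"y":-0.04,"z":0,"turn":0},
    {"claw":0,"x":0.044,"y":-0.04,"z":0,"turn":0},
    {"claw":0,"x":0.044,"y":-0.04,"z":0,"turn":0},
    {"claw":0,"x":0.044,"y":-0.04,"z":0,"turn":0},
    {"claw":0,"x":0.044,"y":-0.04,"z":0,"turn":0},
    {"claw":0,"x":0.044,"y":-0.04,"z":0,"turn":0},
    {"claw":0,"x":0,"y":0,"z":0,"turn":-10},
    {"claw":0,"x":0,"y":0,"z":0,"turn":-10},
  ],
)

```text
time: 1.4
tool_pos: [0.4541, -0.2083, 0.2074]
tcp_rot: [-2.943, -1.098, 0.001]
wrist_force: [0.6, -0.3, 0.7]
width: 0.998
```

jog_arm(
  plan=[
    {"claw":0.4,"x":0,"y":0,"z":0,"turn":-10},
    {"claw":0.4,"x":0,"y":0,"z":0,"turn":-10},
    {"claw":0.4,"x":0,"y":0,"z":0,"turn":-10},
    {"claw":0.4,"x":0,"y":0,"z":0,"turn":-10},
    {"claw":0.4,"x":0,"y":0,"z":0,"turn":-10},
    {"claw":0.4,"x":0,"y":0,"z":0,"turn":0},
    {"claw":0.4,"x":0,"y":0,"z":0,"turn":0},
  ],
)

```text
time: 2.28
tool_pos: [0.4537, -0.2096, 0.2075]
tcp_rot: [-2.216, -2.227, 0.0]
wrist_force: [-0.3, 0.2, -0.0]
width: 0.599
```

```bash
python3 - <<'E'
from workcell import bot
from h import *
st=bot.read_state();print(st['q'],st['tool_pos'],st['width'],st['time'],axes(st).round(3).tolist())
p=bot.camera_params('wrist');im=bot.read_camera('wrist');cv2.imwrite('pics/w1.png',im[...,::-1])
np.save('w1.npy',p,allow_pickle=True)
print(proj(p,[[.455,-.21,.02],st['tool_pos']]))
E
```

```text
[-4.82653174e-01 -7.09838692e-02  1.96974159e+00 -1.17650964e-05
  1.24316646e+00 -4.87553492e-01] [ 0.45367189 -0.20961196  0.20750446] 0.5991266941910112 2.275 [[-0.005, 1.0, -0.0], [1.0, 0.005, 0.0], [0.0, -0.0, -1.0]]
[[280.85427226 176.4811628 ]
 [279.62048126 249.15199719]]
```

View pics/w1.png

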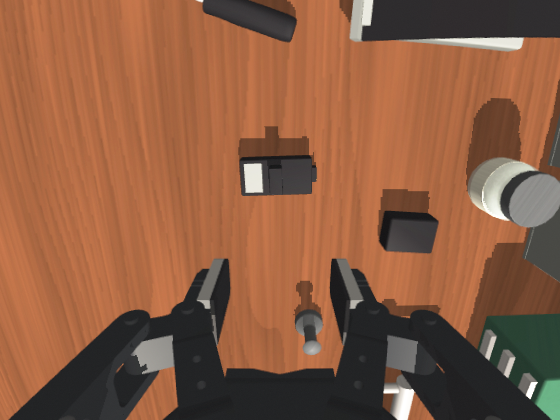

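```bash
python3 - <<'E'
from workcell import bot
from h import *
p=np.load('w1.npy',allow_pickle=True).item();im=cv2.imread('pics/w1.png');hsv=cv2.cvtColor(im,cv2.COLOR_BGR2HSV)
g=im.astype(int)
# dark neutral or label: low saturation
m=((hsv[...,1]<110)).astype(np.uint8)
k=np.zeros_like(m);k[150:205,230:325]=m[150:205,230:325]
c=max(cv2.findContours(k,0,2)[0],key=cv2.contourArea)[:,0]
print(c.min(0),c.max(0))
# body without nose: erode via opening
k2=cv2.morphologyEx(k,cv2.MORPH_OPEN,np.ones((25,9),np.uint8))
c=max(cv2.findContours(k2,0,2)[0],key=cv2.contourArea)[:,0]
r=cv2.minAreaRect(c);print(r,cv2.boxPoints(r).round(1).tolist())
for z in (.022,0):
  P=np.array([onz(p,q,z)[:2] for q in c],np.float32);r=cv2.minAreaRect(P);print(z,np.round(r[0],4),np.round(r[1],4),r[2])
print('nose',onz(p,(316,173),.007))
lab=((hsv[...,2]>150)&(hsv[...,1]<60)).astype(np.uint8);k=np.zeros_like(m);k[150:205,235:275]=lab[150:205,235:275]
c=max(cv2.findContours(k,0,2)[0],key=cv2.contourArea)[:,0]
P=np.array([onz(p,q,.022)[:2] for q in c],np.float32);r=cv2.minAreaRect(P);print('label',np.round(r[0],4),np.round(r[1],4),r[2])
for row in range(160,196,5): print(row,im[row,236:320:2].sum(1).tolist())
E
```

```text
[240 155] [316 195]
((276.0307312011719, 175.0142059326172), (38.80036926269531, 70.9371337890625), 88.26429748535156) [[240.0, 156.6999969482422], [310.8999938964844, 154.5], [312.1000061035156, 193.3000030517578], [241.1999969482422, 195.5]]
0.022 [ 0.4488 -0.2083] [0.0814 0.0454] 2.054298162460327
0 [ 0.4485 -0.2134] [0.0865 0.0483] 2.0542659759521484
nose [ 0.49693048 -0.20857043  0.007     ]
label [ 0.423  -0.2114] [0.02   0.0343] 2.0422823429107666
160 [329, 318, 108, 107, 105, 114, 113, 120, 123, 126, 132, 136, 138, 142, 146, 152, 110, 109, 114, 112, 115, 114, 114, 181, 181, 182, 184, 184, 186, 181, 184, 184, 184, 183, 186, 186, 187, 185, 218, 345, 380, 383]
165 [332, 345, 174, 177, 654, 687, 687, 685, 687, 688, 688, 685, 687, 241, 184, 184, 114, 83, 77, 76, 76, 74, 77, 180, 186, 185, 183, 185, 185, 184, 185, 184, 184, 190, 187, 187, 189, 185, 124, 118, 373, 381]
170 [330, 340, 172, 185, 649, 686, 688, 687, 687, 689, 689, 689, 689, 282, 186, 185, 128, 185, 185, 185, 186, 189, 187, 183, 187, 186, 188, 188, 188, 189, 190, 191, 185, 189, 192, 193, 193, 190, 190, 190, 236, 383]
17
[... 372 characters left out ...]
 199, 196, 195, 200, 193, 200, 199, 194, 194, 284, 391]
185 [359, 349, 296, 187, 187, 679, 689, 689, 690, 692, 690, 691, 693, 497, 192, 194, 192, 189, 190, 195, 196, 195, 200, 166, 201, 197, 200, 200, 201, 200, 203, 200, 202, 201, 201, 203, 203, 204, 354, 374, 383, 390]
190 [358, 351, 356, 186, 192, 673, 691, 689, 691, 690, 692, 692, 693, 608, 195, 195, 196, 182, 195, 195, 202, 201, 199, 159, 201, 202, 199, 201, 202, 202, 202, 203, 204, 204, 204, 203, 202, 206, 355, 375, 383, 391]
195 [362, 346, 352, 255, 192, 212, 208, 228, 228, 232, 229, 270, 273, 274, 275, 266, 329, 300, 303, 360, 352, 357, 360, 351, 358, 374, 374, 368, 351, 361, 367, 353, 359, 353, 364, 382, 386, 376, 369, 352, 376, 392]
```

jog_arm(
  plan=[
    {"claw":0.5,"x":-0.0014,"y":-0.0047,"z":0.045,"turn":-1.75},
    {"claw":0.5,"x":0,"y":0,"z":0.045,"turn":0},
    {"claw":0.6,"x":0,"y":0,"z":0.045,"turn":0},
    {"claw":0.6,"x":0,"y":0,"z":0.03,"turn":0},
    {"claw":0.6,"x":0,"y":0,"z":0.0165,"turn":0},
    {"claw":0.7,"x":0,"y":0,"z":0,"turn":0},
    {"claw":0.9,"x":0,"y":0,"z":0,"turn":0},
    {"claw":1,"x":0,"y":0,"z":0,"turn":0},
    {"claw":1,"x":0,"y":0,"z":0,"turn":0},
    {"claw":1,"x":0,"y":0,"z":0,"turn":0},
  ],
  newtons=40,
)

```text
time: 3.58
tool_pos: [0.4495, -0.2113, 0.0267]
tcp_rot: [2.178, 2.263, 0.0]
wrist_force: [-1.0, -0.4, 0.0]
width: -0.003
```

jog_arm(
  plan=[
    {"claw":1,"x":0,"y":0,"z":-0.03,"turn":0},
    {"claw":1,"x":0,"y":0,"z":-0.05,"turn":0},
    {"claw":1,"x":0,"y":0,"z":-0.05,"turn":0},
    {"claw":1,"x":0,"y":0,"z":-0.05,"turn":0},
    {"claw":1,"x":0,"y":0,"z":0,"turn":0},
  ],
)

```text
time: 4.2
tool_pos: [0.4524, -0.2128, 0.212]
tcp_rot: [2.171, 2.256, 0.005]
wrist_force: [-0.2, 0.1, -0.6]
width: -0.003
```

```bash
python3 - <<'E'
from workcell import bot
from h import *
st=bot.read_state();print(st['tool_pos'],st['width'])
p=bot.camera_params('wrist');im=bot.read_camera('wrist');cv2.imwrite('pics/w2.png',im[...,::-1]);np.save('w2.npy',p,allow_pickle=True)
a=cv2.imread('pics/w1.png')[140:215,220:340]
t=bot.read_camera('scene')[...,::-1]
o=np.vstack([np.hstack([cv2.resize(im[140:290,200:360,::-1],(400,375)),cv2.resize(a,(400,250))[:250].copy() if 0 else cv2.resize(a,(400,375))]),np.zeros((1,800,3),np.uint8)])
cv2.imwrite('pics/c2.png',o)
E
```

```text
[ 0.45242406 -0.21284888  0.21195219] -0.0029860946784209604
```

View pics/c2.png

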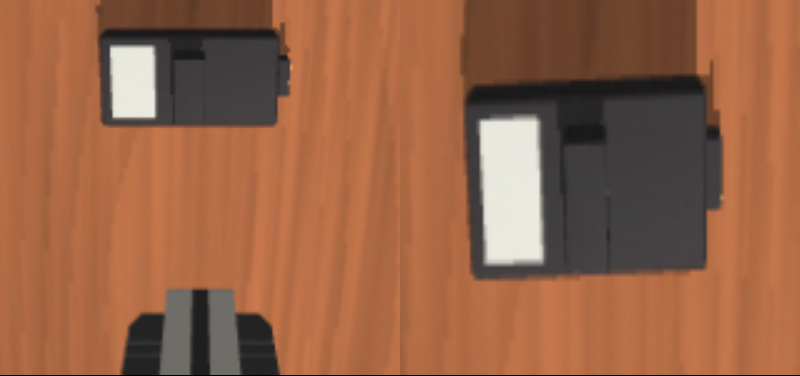

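```bash
python3 - <<'E'
from h import *
p=np.load('w2.npy',allow_pickle=True).item();im=cv2.imread('pics/w2.png');hsv=cv2.cvtColor(im,cv2.COLOR_BGR2HSV)
T=np.array([ 0.45242406,-0.21284888,0.21195219])
for x in (.011,0,-.011):
  print(x,[proj(p,T+[0,x,z])[0].round(1).tolist() for z in (0,.01,.02,.03,.04)])
m=(hsv[...,1]<110).astype(np.uint8);k=np.zeros_like(m);k[145:200,230:325]=m[145:200,230:325]
k=cv2.morphologyEx(k,cv2.MORPH_OPEN,np.ones((25,9),np.uint8))
c=max(cv2.findContours(k,0,2)[0],key=cv2.contourArea)[:,0]
for z in (.022,0):
  P=np.array([onz(p,q,z)[:2] for q in c],np.float32);r=cv2.minAreaRect(P);print(z,np.round(r[0],4),np.round(r[1],4),r[2])
print(im[245:300,280].sum(1).tolist())
print(im[262,245:320].sum(1).tolist())
for r in range(256,300,6):
  print(r,proj(p,T)[0])
E
```

```text
0.011 [[280.4, 231.9], [280.6, 239.3], [280.9, 247.5], [281.1, 256.8], [281.4, 267.3]]
0 [[279.7, 249.2], [279.9, 257.3], [280.0, 266.4], [280.3, 276.5], [280.5, 287.9]]
-0.011 [[279.0, 265.7], [279.1, 274.5], [279.3, 284.3], [279.4, 295.2], [279.6, 307.5]]
0.022 [ 0.4491 -0.2083] [0.0812 0.0436] 2.02852725982666
0 [ 0.4492 -0.2131] [0.0862 0.0463] 2.0285212993621826
[349, 349, 350, 349, 350, 349, 350, 349, 350, 343, 270, 91, 94, 91, 90, 95, 91, 94, 95, 92, 93, 92, 93, 94, 91, 94, 92, 94, 89, 94, 94, 93, 92, 92, 89, 91, 94, 90, 90, 94, 91, 88, 93, 92, 93, 90, 91, 90, 94, 90, 260, 369, 371, 371, 370]
[369, 374, 378, 382, 377, 375, 377, 375, 372, 370, 362, 362, 359, 356, 360, 366, 372, 380, 382, 375, 369, 337, 323, 322, 327, 326, 324, 325, 325, 324, 324, 274, 128, 93, 89, 94, 93, 91, 201, 314, 324, 325, 323, 323, 323, 327, 324, 326, 324, 368, 359, 351, 346, 371, 385, 391, 400, 402, 399, 383, 373, 364, 355, 359, 382, 390, 384, 374, 362, 351, 349, 362, 372, 381, 384]
256 [279.69315466 249.15231467]
262 [279.69315466 249.15231467]
268 [279.69315466 249.15231467]
274 [279.69315466 249.15231467]
280 [279.69315466 249.15231467]
286 [279.69315466 249.15231467]
292 [279.69315466 249.15231467]
298 [279.69315466 249.15231467]
```

jog_arm(
  plan=[
    {"claw":0.6,"x":0,"y":0,"z":0.06,"turn":0},
    {"claw":0.6,"x":0,"y":0,"z":0.06,"turn":0},
    {"claw":0.6,"x":0,"y":0,"z":0.06,"turn":0},
    {"claw":0.6,"x":0,"y":0,"z":0.005,"turn":0},
    {"claw":0.6,"x":0,"y":0,"z":0,"turn":0},
  ],
)

```text
time: 4.92
tool_pos: [0.4489, -0.211, 0.0211]
tcp_rot: [-2.178, -2.263, 0.001]
wrist_force: [0.4, -0.3, 0.4]
width: 0.401
```

jog_arm(
  plan=[
    {"claw":0.6,"x":0,"y":0,"z":0.003,"turn":0},
    {"claw":0.6,"x":0,"y":0,"z":0,"turn":0},
  ],
)

```text
time: 5.18
tool_pos: [0.4509, -0.212, 0.0203]
tcp_rot: [2.176, 2.261, 0.002]
wrist_force: [-0.5, -0.4, -0.5]
width: 0.405
```

jog_arm(
  plan=[
    {"claw":0.6,"x":0,"y":0,"z":0.003,"turn":0},
    {"claw":0.6,"x":0,"y":0,"z":0,"turn":0},
  ],
)

```text
time: 5.42
tool_pos: [0.4492, -0.2112, 0.0155]
tcp_rot: [2.178, 2.263, 0.0]
wrist_force: [-0.3, -0.5, 0.5]
width: 0.406
```

jog_arm(
  plan=[
    {"claw":0.6,"x":0,"y":0,"z":0.004,"turn":0},
    {"claw":0.6,"x":0,"y":0,"z":0,"turn":0},
  ],
)

```text
time: 5.68
tool_pos: [0.4487, -0.2109, 0.0107]
tcp_rot: [-2.178, -2.263, 0.0]
wrist_force: [0.3, 0.1, 0.2]
width: 0.401
```

jog_arm(
  plan=[
    {"claw":0.6,"x":0,"y":0,"z":0.004,"turn":0},
    {"claw":0.6,"x":0,"y":0,"z":0,"turn":0},
  ],
)

```text
time: 5.92
tool_pos: [0.4487, -0.2109, 0.0067]
tcp_rot: [-2.178, -2.263, 0.0]
wrist_force: [-0.9, -0.0, 0.8]
width: 0.398
```

jog_arm(
  plan=[
    {"claw":0.7,"x":0,"y":0,"z":0,"turn":0},
    {"claw":0.85,"x":0,"y":0,"z":0,"turn":0},
    {"claw":0.9,"x":0,"y":0,"z":0,"turn":0},
    {"claw":0.9,"x":0,"y":0,"z":0,"turn":0},
  ],
)

```text
time: 6.42
tool_pos: [0.4493, -0.2112, 0.0074]
tcp_rot: [2.178, 2.263, 0.0]
wrist_force: [-0.6, 0.1, 1.6]
width: 0.148
```

jog_arm(
  plan=[
    {"claw":0.6,"x":0,"y":0,"z":0,"turn":0},
    {"claw":0.6,"x":0,"y":0,"z":0,"turn":0},
    {"claw":0.6,"x":0,"y":0,"z":0.005,"turn":0},
    {"claw":0.7,"x":0,"y":0,"z":0.004,"turn":0},
    {"claw":0.8,"x":0,"y":0,"z":0,"turn":0},
  ],
)

```text
time: 7.05
tool_pos: [0.4497, -0.2115, -0.0013]
tcp_rot: [2.178, 2.263, 0.0]
wrist_force: [-1.0, 1.2, 5.4]
width: 0.202
```

jog_arm(
  plan=[
    {"claw":0.9,"x":0,"y":0,"z":0,"turn":0},
    {"claw":1,"x":0,"y":0,"z":0,"turn":0},
    {"claw":1,"x":0,"y":0,"z":0,"turn":0},
    {"claw":1,"x":0,"y":0,"z":0,"turn":0},
  ],
  newtons=50,
)

```text
time: 7.55
tool_pos: [0.4498, -0.2116, -0.0011]
tcp_rot: [2.178, 2.263, 0.0]
wrist_force: [-1.4, 1.1, 6.3]
width: 0.151
```

jog_arm(
  plan=[
    {"claw":1,"x":0,"y":0,"z":-0.02,"turn":0},
    {"claw":1,"x":0,"y":0,"z":-0.06,"turn":0},
    {"claw":1,"x":0,"y":0,"z":-0.06,"turn":0},
    {"claw":1,"x":0,"y":0,"z":-0.06,"turn":0},
    {"claw":1,"x":0,"y":0,"z":0,"turn":0},
    {"claw":1,"x":0,"y":0,"z":0,"turn":0},
  ],
)

```text
time: 8.3
tool_pos: [0.4483, -0.2107, 0.197]
tcp_rot: [-2.177, -2.262, 0.001]
wrist_force: [-0.6, 0.5, -3.1]
width: 0.149
```

```bash
python3 - <<'E'
from workcell import bot
from h import *
st=bot.read_state();print(st['tool_pos'],st['width'],st['wrist_force'],axes(st).round(3).tolist())
print('to sled',to(st,[.448,.199,.2]))
E
```

```text
[ 0.44834829 -0.21073366  0.19699171] 0.14887999690542486 [-0.64102354  0.50531931 -3.101673  ] [[-0.038, 0.999, -0.002], [0.999, 0.038, 0.001], [0.001, -0.002, -1.0]]
to sled [ 0.4095  0.0153 -0.0027]
```

jog_arm(
  plan=[
    {"claw":1,"x":0.058,"y":0.002,"z":-0.005,"turn":0},
    {"claw":1,"x":0.058,"y":0.002,"z":-0.005,"turn":0},
    {"claw":1,"x":0.058,"y":0.002,"z":0,"turn":0},
    {"claw":1,"x":0.058,"y":0.002,"z":0,"turn":0},
    {"claw":1,"x":0.058,"y":0.002,"z":0,"turn":0},
    {"claw":1,"x":0.058,"y":0.002,"z":0,"turn":0},
    {"claw":1,"x":0.0575,"y":0.002,"z":0,"turn":0},
    {"claw":1,"x":0,"y":0,"z":0,"turn":9},
    {"claw":1,"x":0,"y":0,"z":0,"turn":9},
    {"claw":1,"x":0,"y":0,"z":0,"turn":0},
  ],
)

```text
time: 9.55
tool_pos: [0.4456, 0.1942, 0.2049]
tcp_rot: [-2.502, -1.897, 0.009]
wrist_force: [0.7, 0.2, -1.9]
width: 0.149
```

jog_arm(
  plan=[
    {"claw":1,"x":0,"y":0,"z":0,"turn":0},
    {"claw":1,"x":0,"y":0,"z":0,"turn":0},
  ],
)

```text
time: 9.8
tool_pos: [0.4473, 0.1942, 0.2074]
tcp_rot: [-2.505, -1.896, 0.002]
wrist_force: [0.3, 0.3, -2.5]
width: 0.152
```

```bash
python3 - <<'E'
from workcell import bot
from h import *
st=bot.read_state();print(st['tool_pos'],st['width'],axes(st).round(4).tolist())
p=bot.camera_params('wrist');im=bot.read_camera('wrist');cv2.imwrite('pics/w3.png',im[...,::-1]);np.save('w3.npy',[p,st],allow_pickle=True)
E
```

```text
[0.44725377 0.19419561 0.20742884] 0.1517287545530685 [[0.2716, 0.9624, -0.0013], [0.9624, -0.2716, -0.0004], [-0.0008, -0.0011, -1.0]]
```

View pics/w3.png

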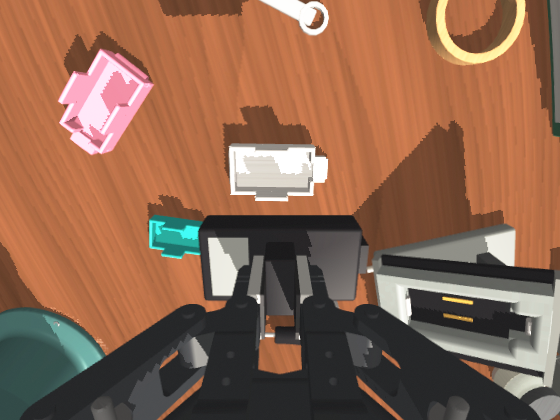

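```bash
python3 - <<'E'
from h import *
im=cv2.imread('pics/w3.png')
a=cv2.resize(im[135:210,222:342],(800,500),interpolation=cv2.INTER_CUBIC)
g=cv2.cvtColor(im,cv2.COLOR_BGR2GRAY)
print('front face col 230..: rows',[(c,g[208:246,c].tolist()) for c in (215,345)])
print('row 228 cols',g[228,194:210].tolist(),g[228,354:370].tolist())
print('row 250 ',g[250,194:210].tolist(),g[250,354:374].tolist())
cv2.imwrite('pics/c3.png',a)
E
```

```text
front face col 230..: rows [(215, [122, 122, 123, 125, 125, 126, 126, 51, 28, 28, 26, 28, 27, 27, 28, 27, 27, 28, 27, 27, 33, 35, 36, 42, 45, 48, 62, 62, 64, 119, 234, 234, 234, 234, 234, 234, 234, 234]), (345, [135, 135, 135, 136, 136, 137, 135, 54, 26, 28, 28, 29, 26, 27, 28, 28, 29, 28, 29, 28, 33, 38, 49, 64, 80, 84, 84, 84, 84, 83, 83, 85, 85, 87, 87, 87, 87, 88])]
row 228 cols [196, 197, 199, 199, 180, 86, 28, 31, 31, 32, 31, 31, 30, 31, 31, 32] [31, 32, 31, 32, 33, 33, 36, 60, 81, 82, 79, 79, 79, 79, 79, 77]
row 250  [88, 89, 89, 88, 87, 76, 52, 52, 58, 59, 60, 60, 60, 60, 119, 213] [96, 96, 97, 95, 79, 67, 77, 101, 100, 101, 100, 101, 100, 99, 90, 78, 77, 76, 75, 74]
```

View pics/c3.png

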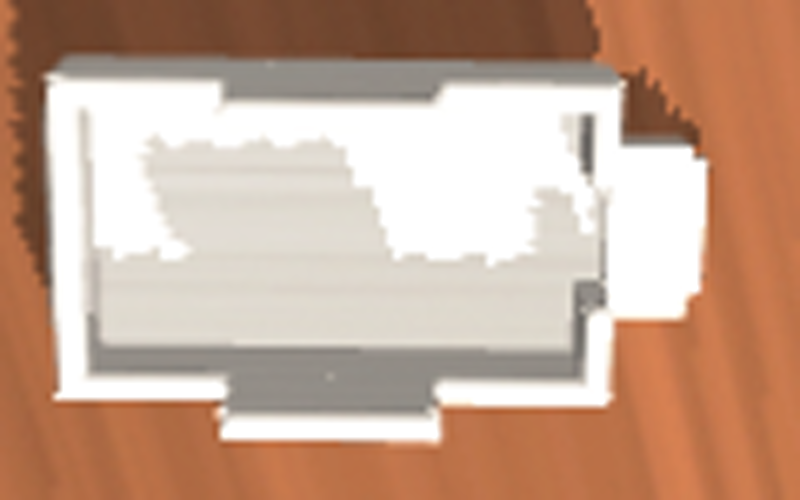

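```bash
python3 - <<'E'
from h import *
p,st=np.load('w3.npy',allow_pickle=True);M=axes(st);T=st['tool_pos']
f=lambda q,z:M.T@(onz(p,(222+(q[0]+.5)/6.667-.5,135+(q[1]+.5)/6.667-.5),z)-T)
z=.0265
C=np.array([f(q,z) for q in [(48,78),(622,84),(609,405),(56,399)]]);print('corners tool mm',(C[:,:2]*1e3).round(1).tolist(),'mean',C.mean(0)*1e3)
print('sides',[np.linalg.norm(C[i]-C[(i+1)%4]).round(4) for i in range(4)])
for a,b in ((0,1),(3,2)): d=C[b]-C[a];print('yaw in tool y->x deg',np.degrees(np.arctan2(d[0],d[1])))
for a,b in ((3,0),(2,1)): d=C[b]-C[a];print('yaw2',np.degrees(np.arctan2(-d[1],d[0])))
print('ears top lower',[(f(q,.0485)*1e3).round(1) for q in [(220,440),(440,440)]])
print('near bottom edge',[(f(q,.0)*1e3).round(1) for q in [(60,58),(615,70)]])
print('tongue end',[(f(q,.012)*1e3).round(1) for q in [(706,160),(690,318),(620,145),(612,320)]])
g=lambda u,z:((M.T@(onz(p,u,z)-T))*1e3).round(1)
zb=T[2]+.0012
print('pack front bottom',g((215,214.7),zb),g((345,214.7),zb))
print('pack top front',g((215,231),zb+.022),g((345,231),zb+.022))
print('pack sides mid',g((199,228),zb+.004),g((361,228),zb+.004), 'nose',g((368.5,250),zb+.01))
E
```

```text
corners tool mm [[35.2, -55.7], [34.2, 39.0], [-21.1, 38.7], [-20.0, -57.1]] mean [  7.08745349  -8.79109283 180.9331499 ]
sides [np.float64(0.0947), np.float64(0.0553), np.float64(0.0958), np.float64(0.0552)]
yaw in tool y->x deg -0.6322877664735033
yaw in tool y->x deg -0.6476772326219157
yaw2 -1.4668382618418554
yaw2 -0.3458564509122595
ears top lower [array([-20.5, -27. , 159. ]), array([-20.5,   8.9, 158.9])]
near bottom edge [array([ 35.1, -57.7, 207.5]), array([ 33. ,  40.6, 207.4])]
tongue end [array([ 19.1,  55.7, 195.4]), array([ -9.2,  54.2, 195.4]), array([ 21.6,  40.6, 195.4]), array([ -9.6,  40.3, 195.4])]
pack front bottom [ 22.  -36.   -1.2] [22.  36.9 -1.3]
pack top front [ 21.5 -31.7 -23.2] [ 21.5  32.6 -23.3]
pack sides mid [ 15.6 -44.6  -5.2] [15.6 45.5 -5.3] nose [  5.   49.1 -11.3]
```

jog_arm(
  plan=[
    {"claw":1,"x":0.0067,"y":-0.0093,"z":0,"turn":0.65},
    {"claw":1,"x":0,"y":0,"z":0.05,"turn":0},
    {"claw":1,"x":0,"y":0,"z":0.05,"turn":0},
    {"claw":1,"x":0,"y":0,"z":0.04,"turn":0},
    {"claw":1,"x":0,"y":0,"z":0,"turn":0},
    {"claw":1,"x":0,"y":0,"z":0.01,"turn":0},
    {"claw":1,"x":0,"y":0,"z":0.01,"turn":0},
    {"claw":1,"x":0,"y":0,"z":0,"turn":0},
  ],
)

```text
time: 10.85
tool_pos: [0.4406, 0.2037, 0.0484]
tcp_rot: [-2.517, -1.881, -0.0]
wrist_force: [-1.0, -0.1, -3.1]
width: 0.153
```

jog_arm(
  plan=[
    {"claw":1,"x":0,"y":0,"z":0.006,"turn":0},
    {"claw":1,"x":0,"y":0,"z":0.006,"turn":0},
    {"claw":1,"x":0,"y":0,"z":0,"turn":0},
  ],
)

```text
time: 11.22
tool_pos: [0.4399, 0.2034, 0.0355]
tcp_rot: [-2.516, -1.88, 0.002]
wrist_force: [-1.3, -0.4, -2.4]
width: 0.149
```

jog_arm(
  plan=[
    {"claw":1,"x":0,"y":0,"z":0.006,"turn":0},
    {"claw":1,"x":0,"y":0,"z":0.006,"turn":0},
    {"claw":1,"x":0,"y":0,"z":0,"turn":0},
  ],
)

```text
time: 11.6
tool_pos: [0.4399, 0.2035, 0.0234]
tcp_rot: [-2.516, -1.88, 0.002]
wrist_force: [-0.1, -0.4, -2.5]
width: 0.156
```

jog_arm(
  plan=[
    {"claw":1,"x":0,"y":0,"z":0.004,"turn":0},
    {"claw":1,"x":0,"y":0,"z":0.004,"turn":0},
    {"claw":1,"x":0,"y":0,"z":0,"turn":0},
  ],
)

```text
time: 11.98
tool_pos: [0.4403, 0.2036, 0.0158]
tcp_rot: [-2.516, -1.88, 0.0]
wrist_force: [-0.4, -0.1, -2.6]
width: 0.149
```

Inside the rim with no extra force. Lower the last 10 mm.

jog_arm(
  plan=[
    {"claw":1,"x":0,"y":0,"z":0.004,"turn":0},
    {"claw":1,"x":0,"y":0,"z":0.004,"turn":0},
    {"claw":1,"x":0,"y":0,"z":0.002,"turn":0},
    {"claw":1,"x":0,"y":0,"z":0,"turn":0},
  ],
)

```text
time: 12.48
tool_pos: [0.4403, 0.2036, 0.0059]
tcp_rot: [-2.516, -1.88, 0.001]
wrist_force: [-0.2, 0.3, -2.3]
width: 0.15
```

jog_arm(
  plan=[
    {"claw":1,"x":0,"y":0,"z":0.001,"turn":0},
    {"claw":0.75,"x":0,"y":0,"z":0,"turn":0},
    {"claw":0.65,"x":0,"y":0,"z":0,"turn":0},
    {"claw":0.65,"x":0,"y":0,"z":0,"turn":0},
    {"claw":0.65,"x":0,"y":0,"z":-0.05,"turn":0},
    {"claw":0.65,"x":0,"y":0,"z":-0.05,"turn":0},
    {"claw":0.3,"x":0,"y":0,"z":-0.05,"turn":0},
    {"claw":0,"x":0,"y":0,"z":-0.05,"turn":0},
    {"claw":0,"x":0,"y":0,"z":0,"turn":0},
    {"claw":0,"x":0,"y":0,"z":0,"turn":0},
  ],
)

```text
time: 13.72
tool_pos: [0.4403, 0.2035, 0.205]
tcp_rot: [2.517, 1.881, 0.0]
wrist_force: [-0.5, 0.1, 0.6]
width: 0.997
```

```bash
python3 - <<'E'
from workcell import bot
from h import *
st=bot.read_state();print(st['tool_pos'],st['width'],axes(st).round(4).tolist())
p=bot.camera_params('wrist');im=bot.read_camera('wrist')[...,::-1];np.save('w4.npy',[p,st],allow_pickle=True);cv2.imwrite('pics/w4.png',im)
o=np.hstack([cv2.resize(im[125:225,200:350],(450,300)),cv2.resize(im[200:420,280:560],(350,300))])
cv2.imwrite('pics/c4.png',o)
E
```

```text
[0.44026631 0.20349912 0.2050301 ] 0.9968064068062245 [[0.2833, 0.959, 0.0001], [0.959, -0.2833, 0.0], [0.0001, 0.0001, -1.0]]
```

View pics/c4.png

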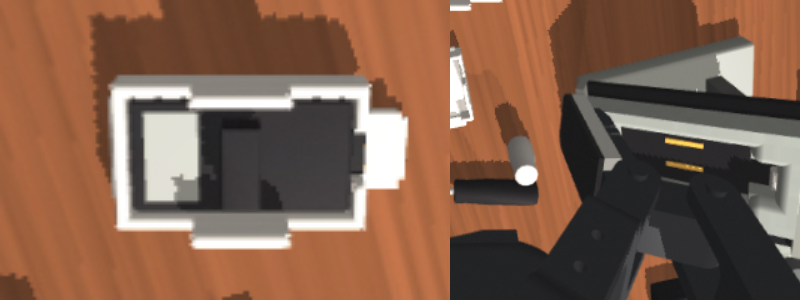

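jog_arm(
  plan=[
    {"claw":0,"x":0,"y":0,"z":-0.01,"turn":-10.3},
    {"claw":0,"x":0,"y":0,"z":-0.01,"turn":-10.3},
    {"claw":0,"x":0,"y":0,"z":-0.01,"turn":-10.3},
    {"claw":0,"x":0,"y":0,"z":-0.01,"turn":-10.3},
    {"claw":0,"x":0,"y":0,"z":-0.01,"turn":-10.3},
    {"claw":0,"x":0,"y":0,"z":0,"turn":-10.3},
    {"claw":0,"x":0,"y":0,"z":0,"turn":-10.3},
    {"claw":0,"x":0,"y":0,"z":0,"turn":-10.3},
    {"claw":0,"x":0,"y":0,"z":0,"turn":-10.3},
    {"claw":0,"x":0,"y":0,"z":0,"turn":-10.3},
  ],
)

```text
time: 15.02
tool_pos: [0.4392, 0.2031, 0.2526]
tcp_rot: [-0.085, -3.136, 0.003]
wrist_force: [-0.2, -0.2, 0.2]
width: 1.001
```

jog_arm(
  plan=[
    {"claw":0,"x":-0.04,"y":-0.035,"z":0,"turn":0},
    {"claw":0,"x":-0.04,"y":-0.035,"z":0,"turn":0},
    {"claw":0,"x":-0.04,"y":-0.035,"z":0,"turn":0},
    {"claw":0,"x":-0.04,"y":-0.035,"z":0,"turn":0},
    {"claw":0,"x":0,"y":0,"z":0,"turn":0},
    {"claw":0,"x":0,"y":0,"z":0,"turn":0},
  ],
)

```text
time: 15.78
tool_pos: [0.5905, 0.0542, 0.2528]
tcp_rot: [-0.096, -3.136, -0.0]
wrist_force: [-0.1, 0.6, -0.5]
width: 1.002
```

```bash
cat > shot.py <<'E'
import sys
from workcell import bot
from h import *
n=sys.argv[1]
st=bot.read_state();print(st['time'],st['q'].round(3),st['tool_pos'],axes(st).round(4).tolist())
p=bot.camera_params('wrist');im=bot.read_camera('wrist')[...,::-1];np.save(n+'.npy',[p,st],allow_pickle=True);cv2.imwrite(f'pics/{n}.png',im)
E
python3 shot.py v1
```

```text
15.775 [ 4.900e-02  8.800e-02  1.726e+00  1.000e-03  1.332e+00 -1.461e+00] [0.59046661 0.05420341 0.25283073] [[-0.9981, 0.061, -0.0044], [0.061, 0.9981, 0.0003], [0.0044, 0.0, -1.0]]
```

jog_arm(
  plan=[
    {"claw":0,"x":0,"y":-0.05,"z":0,"turn":0},
    {"claw":0,"x":0,"y":-0.05,"z":0,"turn":0},
    {"claw":0,"x":0,"y":0,"z":0,"turn":0},
    {"claw":0,"x":0,"y":0,"z":0,"turn":0},
  ],
)

```text
time: 16.32
tool_pos: [0.5851, -0.0444, 0.2551]
tcp_rot: [-0.094, -3.14, -0.001]
wrist_force: [-0.5, 0.8, 0.0]
width: 0.999
```

```bash
python3 shot.py v2; python3 -c "
import cv2,numpy as np
a=cv2.imread('pics/v1.png');b=cv2.imread('pics/v2.png')
cv2.imwrite('pics/c5.png',np.hstack([cv2.resize(a[:,60:460],(400,420)),cv2.resize(b[:,60:460],(400,420))]))"
```

```text
16.325 [-1.190e-01  7.200e-02  1.739e+00  1.000e-03  1.331e+00 -1.630e+00] [ 0.58507945 -0.0444489   0.25510281] [[-0.9982, 0.0598, -0.0003], [0.0598, 0.9982, 0.0008], [0.0003, 0.0008, -1.0]]
```

View pics/c5.png

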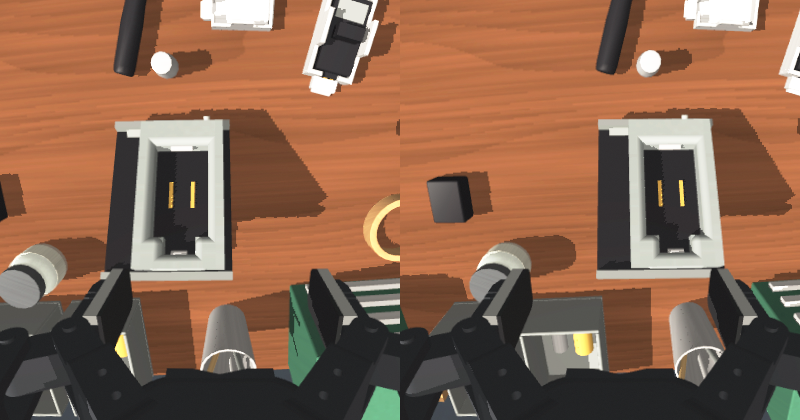

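```bash
python3 -c "
import cv2,numpy as np
a=cv2.imread('pics/v1.png')[112:284,165:281];b=cv2.imread('pics/v2.png')[112:284,252:368]
f=lambda i:cv2.resize(i,None,fx=3.4,fy=3.4,interpolation=cv2.INTER_CUBIC)
o=np.hstack([f(a),f(b)]);print(o.shape);cv2.imwrite('pics/c6.png',o)"
```

```text
(585, 788, 3)
```

View pics/c6.png

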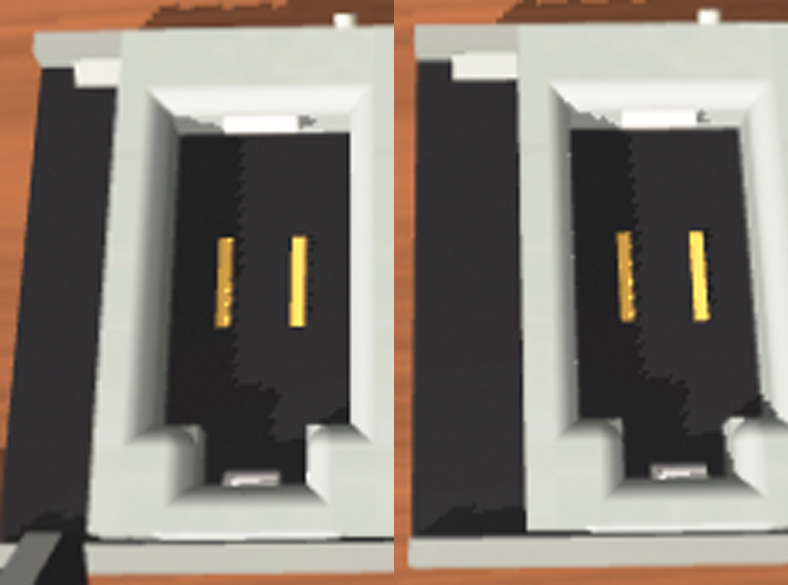

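```bash
cat > bay.py <<'E'
from h import *
p1,s1=np.load('v1.npy',allow_pickle=True);p2,s2=np.load('v2.npy',allow_pickle=True)
F={'outTL':((120,32),(518,28)),'outBL':((88,535),(526,530)),
'cLt':((226,238),(624,233)),'cLb':((223,327),(628,321)),'cRt':((300,238),(697,232)),'cRb':((298,326),(702,320)),
'mTL':((150,87),(551,84)),'mBL':((125,440),(560,432)),'nBL':((172,500),(592,495)),'nBR':((327,503),(765,497)),
'fTL':((180,135),(571,129)),'fTR':((350,133),(739,129)),'fBL':((167,422),(580,418)),'nfL':((204,487),(624,480)),'nfR':((308,489),(727,480))}
P={}
for k,(a,b) in F.items():
    X,e=two(p1,(165+a[0]/3.4-.35,112+a[1]/3.4-.35),p2,(252+(b[0]-394)/3.4-.35,112+b[1]/3.4-.35));P[k]=X;print(k,(X*1e3).round(1),round(e*1e3,1))
E
python3 bay.py; python3 - <<'E'
import sys;sys.path.insert(0,'.')
import os;os.chdir('.')
from bay import *
def ang(a,b):
    d=P[b]-P[a];return np.degrees(np.arctan2(d[1],d[0])).round(1),np.degrees(np.arctan2(d[2],np.hypot(d[0],d[1]))).round(1),np.linalg.norm(d).round(4)
for a,b in (('outTL','outBL'),('mTL','mBL'),('cLt','cLb'),('cRt','cRb'),('fTL','fBL'),('mTL','nBL')): print(a,b,ang(a,b))
E
```

```text
outTL [522.2 -31.8  58.4] 0.6
outBL [658.1 -38.8 147.5] 0.5
cLt [588.8  -0.8  78.8] 0.2
cLb [613.8  -2.   95.7] 0.0
cRt [590.2  23.5  78.3] 0.2
cRb [615.1  22.   95.2] 0.0
mTL [540.  -22.1  67.2] 0.9
mBL [633.6 -27.2 135.3] 0.4
nBL [658.  -17.9 128.4] 0.6
nBR [652.9  31.1 145.3] 0.6
fTL [556.6 -15.7  59.8] 0.1
fTR [559.9  41.5  58.6] 0.1
fBL [638.4 -19.8 113.7] 0.8
nfL [654.6  -7.8 127. ] 0.0
nfR [656.8  23.9 127. ] 0.4
outTL [522.2 -31.8  58.4] 0.6
outBL [658.1 -38.8 147.5] 0.5
cLt [588.8  -0.8  78.8] 0.2
cLb [613.8  -2.   95.7] 0.0
cRt [590.2  23.5  78.3] 0.2
cRb [615.1  22.   95.2] 0.0
mTL [540.  -22.1  67.2] 0.9
mBL [633.6 -27.2 135.3] 0.4
nBL [658.  -17.9 128.4] 0.6
nBR [652.9  31.1 145.3] 0.6
fTL [556.6 -15.7  59.8] 0.1
fTR [559.9  41.5  58.6] 0.1
fBL [638.4 -19.8 113.7] 0.8
nfL [654.6  -7.8 127. ] 0.0
nfR [656.8  23.9 127. ] 0.4
outTL outBL (np.float64(-3.0), np.float64(33.2), np.float64(0.1626))
mTL mBL (np.float64(-3.1), np.float64(36.0), np.float64(0.1159))
cLt cLb (np.float64(-2.9), np.float64(33.9), np.float64(0.0302))
cRt cRb (np.float64(-3.4), np.float64(34.1), np.float64(0.0301))
fTL fBL (np.float64(-2.9), np.float64(33.3), np.float64(0.0981))
mTL nBL (np.float64(2.1), np.float64(27.4), np.float64(0.1331))
```

jog_arm(
  plan=[
    {"claw":0,"x":0.0319,"y":0.0478,"z":0,"turn":0},
    {"claw":0,"x":0.0319,"y":0.0478,"z":0,"turn":0},
    {"claw":0,"x":0.0319,"y":0.0478,"z":0,"turn":0},
    {"claw":0,"x":0.0319,"y":0.0478,"z":0,"turn":0},
    {"claw":0,"x":0.0319,"y":0.0478,"z":0,"turn":0},
    {"claw":0,"x":0,"y":0,"z":0,"turn":6.5},
    {"claw":0,"x":0,"y":0,"z":0.05,"turn":6.5},
    {"claw":0,"x":0,"y":0,"z":0.05,"turn":0},
    {"claw":0,"x":0,"y":0,"z":0,"turn":0},
    {"claw":0,"x":0,"y":0,"z":0,"turn":0},
  ],
)

```text
time: 17.62
tool_pos: [0.4415, 0.2036, 0.1568]
tcp_rot: [0.447, 3.108, 0.002]
wrist_force: [0.1, -0.1, -0.0]
width: 0.997
```

```bash
python3 - <<'E'
from workcell import bot
from h import *
st=bot.read_state();M=axes(st);print(st['q'].round(2),st['tool_pos'],M.round(4).tolist(),'toolx angle',np.degrees(np.arctan2(M[1,0],M[0,0])))
print(to(st,[.4403,.2036,.06]))
E
```

```text
[ 0.38 -0.06  2.06  0.    1.14 -0.9 ] [0.44150616 0.20363947 0.15682535] [[-0.9594, 0.282, 0.0017], [0.282, 0.9594, 0.0008], [-0.0014, 0.0013, -1.0]] toolx angle 163.61832715257646
[ 0.0013 -0.0005  0.0968]
```

jog_arm(
  plan=[
    {"claw":0,"x":-0.003,"y":-0.0003,"z":0.05,"turn":0},
    {"claw":0,"x":0,"y":0,"z":0.05,"turn":0},
    {"claw":0,"x":0,"y":0,"z":0.035,"turn":0},
    {"claw":0,"x":0,"y":0,"z":0.02,"turn":0},
    {"claw":0,"x":0,"y":0,"z":0,"turn":0},
    {"claw":0.2,"x":0,"y":0,"z":0,"turn":0},
    {"claw":0.4,"x":0,"y":0,"z":0,"turn":0},
    {"claw":0.6,"x":0,"y":0,"z":0,"turn":0},
    {"claw":0.6,"x":0,"y":0,"z":0,"turn":0},
  ],
  newtons=30,
)

```text
time: 18.75
tool_pos: [0.4461, 0.2026, 0.0026]
tcp_rot: [0.449, 3.105, 0.004]
wrist_force: [0.0, 1.0, 7.8]
width: 0.644
```

jog_arm(
  plan=[
    {"claw":1,"x":0,"y":0,"z":0,"turn":0},
    {"claw":1,"x":0,"y":0,"z":-0.01,"turn":0},
    {"claw":1,"x":0,"y":0,"z":-0.03,"turn":0},
    {"claw":1,"x":0,"y":0,"z":-0.05,"turn":0},
    {"claw":1,"x":0,"y":0,"z":-0.05,"turn":0},
    {"claw":1,"x":0,"y":0,"z":-0.05,"turn":0},
    {"claw":1,"x":0,"y":0,"z":0,"turn":0},
  ],
)

```text
time: 19.62
tool_pos: [0.4467, 0.2025, 0.1956]
tcp_rot: [0.448, 3.101, 0.007]
wrist_force: [0.6, -0.1, -4.6]
width: 0.646
```

```bash
python3 shot.py g1; python3 - <<'E'
from workcell import bot
from h import *
st=bot.read_state();print(st['wrist_force'],st['torque'],st['width'])
p,s=np.load('g1.npy',allow_pickle=True)
im=cv2.imread('pics/g1.png');g=cv2.cvtColor(im,cv2.COLOR_BGR2GRAY)
# white sled pixels extents
h=cv2.cvtColor(im,cv2.COLOR_BGR2HSV);m=((h[...,1]<40)&(h[...,2]>150)).astype(np.uint8)
for c in cv2.findContours(m,0,2)[0]:
    if cv2.contourArea(c)>60: print(cv2.boundingRect(c),cv2.contourArea(c))
E
```

```text
19.625 [ 0.375 -0.089  2.009 -0.     1.212 -0.909] [0.4467079  0.20251713 0.19556831] [[-0.959, 0.2832, 0.0091], [0.2833, 0.959, 0.0034], [-0.0078, 0.0059, -1.0]]
[-0.04424796  0.21471027 -4.56266271] [ 0.01973807 -0.03680538 -0.03309259] 0.6483612546597927
(385, 396, 39, 13) 129.5
(532, 389, 28, 12) 93.0
(388, 375, 22, 8) 69.0
(508, 360, 52, 18) 171.0
(218, 360, 8, 17) 77.5
(487, 334, 73, 24) 239.0
(90, 286, 91, 34) 1558.5
(216, 246, 129, 93) 2541.5
(100, 237, 20, 18) 255.5
(245, 195, 39, 25) 440.0
(220, 168, 119, 62) 1900.0
(241, 154, 78, 8) 468.0
(136, 145, 72, 49) 1966.0
(55, 91, 19, 86) 303.5
(397, 78, 100, 139) 2154.5
(353, 0, 51, 39) 137.5
(372, 0, 24, 21) 156.0
```

jog_arm(
  plan=[
    {"claw":1,"x":-0.0422,"y":-0.0276,"z":-0.015,"turn":0},
    {"claw":1,"x":-0.0422,"y":-0.0276,"z":-0.015,"turn":0},
    {"claw":1,"x":-0.0422,"y":-0.0276,"z":0,"turn":0},
    {"claw":1,"x":-0.0422,"y":-0.0276,"z":0,"turn":0},
    {"claw":1,"x":-0.0422,"y":-0.0276,"z":0,"turn":0},
    {"claw":1,"x":0,"y":0,"z":0,"turn":-6.7},
    {"claw":1,"x":0,"y":0,"z":0,"turn":-6.7},
    {"claw":1,"x":0,"y":0,"z":0,"turn":0},
    {"claw":1,"x":0,"y":0,"z":0,"turn":0},
  ],
)

```text
time: 20.8
tool_pos: [0.6058, 0.0094, 0.2183]
tcp_rot: [-0.087, -3.137, 0.0]
wrist_force: [-0.1, 0.3, -4.3]
width: 0.648
```

```bash
python3 shot.py g2; python3 - <<'E'
from workcell import bot
from h import *
st=bot.read_state();M=axes(st);print(st['wrist_force'],st['torque'],st['width'],'angle',np.degrees(np.arctan2(M[1,0],M[0,0])))
print(to(st,[.61,.0103,.17]))
im=cv2.imread('pics/g2.png');cv2.imwrite('pics/c7.png',np.hstack([im[100:420,130:430],cv2.imread('pics/g1.png')[100:420,130:430]]))
E
```

```text
20.8 [-0.026  0.13   1.743  0.     1.272 -1.541] [0.60576255 0.00943643 0.21831461] [[-0.9985, 0.0551, -0.0032], [0.0551, 0.9985, 0.0001], [0.0032, -0.0001, -1.0]]
[ 0.15560307  0.77058476 -3.35241914] [ 0.02038766 -0.00514545 -0.00779835] 0.6490010967663009 angle 176.87140923819783
[-0.004   0.001   0.0489]
```

jog_arm(
  plan=[
    {"claw":1,"x":-0.004,"y":0.001,"z":0.03,"turn":0},
    {"claw":1,"x":0,"y":0,"z":0.019,"turn":0},
    {"claw":1,"x":0,"y":0,"z":0.008,"turn":0},
    {"claw":1,"x":0,"y":0,"z":0.004,"turn":0},
    {"claw":1,"x":0,"y":0,"z":0,"turn":0},
  ],
  newtons=20,
)

```text
time: 21.48
tool_pos: [0.6113, 0.0101, 0.1596]
tcp_rot: [0.084, 3.14, -0.0]
wrist_force: [0.6, 0.5, -4.0]
width: 0.647
```

jog_arm(
  plan=[
    {"claw":1,"x":0,"y":0,"z":0.003,"turn":0},
    {"claw":1,"x":0,"y":0,"z":0.003,"turn":0},
    {"claw":1,"x":0,"y":0,"z":0,"turn":0},
  ],
)

```text
time: 21.85
tool_pos: [0.6108, 0.0101, 0.153]
tcp_rot: [-0.084, -3.14, -0.0]
wrist_force: [0.5, -0.3, -3.9]
width: 0.649
```

jog_arm(
  plan=[
    {"claw":1,"x":0,"y":0,"z":0.003,"turn":0},
    {"claw":1,"x":0,"y":0,"z":0.003,"turn":0},
    {"claw":1,"x":0,"y":0,"z":0,"turn":0},
  ],
)

```text
time: 22.22
tool_pos: [0.6101, 0.01, 0.1496]
tcp_rot: [-0.084, -3.139, 0.0]
wrist_force: [-10.1, -0.0, 9.5]
width: 0.643
```

jog_arm(
  plan=[
    {"claw":1,"x":0,"y":0,"z":0.0025,"turn":0},
    {"claw":1,"x":0,"y":0,"z":0,"turn":0},
  ],
)

```text
time: 22.48
tool_pos: [0.6097, 0.0101, 0.1475]
tcp_rot: [-0.084, -3.138, 0.0]
wrist_force: [-10.8, -0.2, 11.5]
width: 0.646
```

jog_arm(
  plan=[
    {"claw":1,"x":0,"y":0,"z":0.0025,"turn":0},
    {"claw":1,"x":0,"y":0,"z":0,"turn":0},
  ],
)

```text
time: 22.72
tool_pos: [0.609, 0.0101, 0.1449]
tcp_rot: [-0.084, -3.137, 0.0]
wrist_force: [-13.7, -0.2, 12.6]
width: 0.653
```

jog_arm(
  plan=[
    {"claw":1,"x":0,"y":0,"z":0.003,"turn":0},
    {"claw":1,"x":0,"y":0,"z":0.003,"turn":0},
    {"claw":1,"x":0,"y":0,"z":0,"turn":0},
  ],
)

```text
time: 23.1
tool_pos: [0.6069, 0.0102, 0.1379]
tcp_rot: [-0.083, -3.132, 0.0]
wrist_force: [-17.0, -0.4, 13.4]
width: 0.648
```

jog_arm(
  plan=[
    {"claw":1,"x":0,"y":0,"z":0.003,"turn":0},
    {"claw":1,"x":0,"y":0,"z":0.003,"turn":0},
    {"claw":1,"x":0,"y":0,"z":0,"turn":0},
  ],
)

```text
time: 23.48
tool_pos: [0.6055, 0.0103, 0.1308]
tcp_rot: [-0.083, -3.129, 0.0]
wrist_force: [-18.7, 0.5, 10.9]
width: 0.644
```

```bash
python3 shot.py g3; python3 - <<'E'
from workcell import bot
from h import *
s=bot.read_camera('scene')[...,::-1];cv2.imwrite('pics/s3.png',s)
p=bot.camera_params('scene');u=proj(p,[.61,.01,.14])[0];print(u)
x,y=int(u[0])-75,int(u[1])-60
a=cv2.resize(s[y:y+112,x:x+150],(800,600),interpolation=cv2.INTER_CUBIC)[:600]
w=cv2.imread('pics/g3.png')
o=np.hstack([cv2.resize(s[y:y+130,x:x+110],(400,473),interpolation=cv2.INTER_CUBIC),cv2.resize(w[:,100:460],(400,473))])
print(x,y);cv2.imwrite('pics/c8.png',o)
E
```

```text
23.475 [-0.024  0.2    1.828 -0.     1.124 -1.542] [0.60551144 0.01026695 0.13083217] [[-0.9985, 0.0532, -0.0111], [0.0532, 0.9986, 0.0002], [0.0111, -0.0004, -0.9999]]
[311.23409265 236.72122953]
236 176
```

View pics/c8.png

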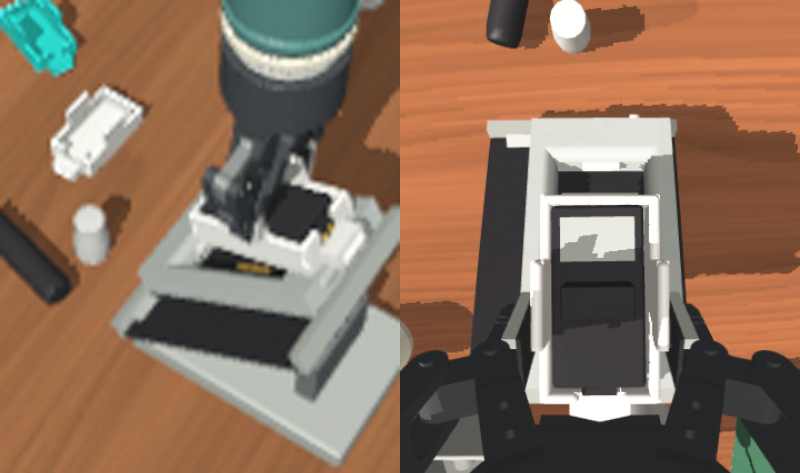

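jog_arm(
  plan=[
    {"claw":1,"x":0.002,"y":0,"z":0.003,"turn":0},
    {"claw":1,"x":0.002,"y":0,"z":0.003,"turn":0},
    {"claw":1,"x":0,"y":0,"z":0,"turn":0},
  ],
)

```text
time: 23.95
tool_pos: [0.6041, 0.0103, 0.1251]
tcp_rot: [-0.083, -3.135, 0.0]
wrist_force: [-11.5, 0.5, 6.6]
width: 0.647
```

jog_arm(
  plan=[
    {"claw":1,"x":0.002,"y":0,"z":0.003,"turn":0},
    {"claw":1,"x":0,"y":0,"z":0,"turn":0},
  ],
)

```text
time: 24.2
tool_pos: [0.6034, 0.0104, 0.1223]
tcp_rot: [-0.084, -3.138, 0.0]
wrist_force: [-9.0, -0.7, 4.7]
width: 0.65
```

jog_arm(
  plan=[
    {"claw":1,"x":0.001,"y":0,"z":0.002,"turn":0},
    {"claw":1,"x":0,"y":0,"z":0,"turn":0},
  ],
)

```text
time: 24.45
tool_pos: [0.603, 0.0104, 0.1206]
tcp_rot: [-0.084, -3.139, 0.0]
wrist_force: [-7.8, -0.2, 4.9]
width: 0.646
```

```bash
python3 shot.py g4; python3 - <<'E'
from h import *
p,s=np.load('g4.npy',allow_pickle=True);im=cv2.imread('pics/g4.png');h=cv2.cvtColor(im,cv2.COLOR_BGR2HSV)
g=cv2.cvtColor(im,cv2.COLOR_BGR2GRAY)
print(s['wrist_force'])
for r in range(150,380,12): print(r,''.join('#' if v>215 else '+' if v>170 else '-' if v>110 else '.' for v in g[r,200:370]))
E
```

```text
24.45 [-0.024  0.199  1.85  -0.     1.094 -1.541] [0.60302722 0.01037641 0.12056965] [[-0.9986, 0.0533, -0.0016], [0.0533, 0.9986, -0.0002], [0.0016, -0.0003, -1.0]]
[-7.82353849 -0.19277556  4.89225359]
150 ............-+#############++++-------.-----------################################################+------###########------...-######################+.....................
162 ............+#############++++--------........................................................................................------------------------....................
174 ...........+##############++++-------.........................................................................................-------------------------...................
186 ..........-##############++++#####################################################################################################+---------------------..................
198 .........-+##############+++#######++-.......-------++++++++++++++++++++#####################################-.......------#######+----------------------.................
210 .........+#######
[... 1903 characters left out ...]

342 .............-#################++---........................................................................................--#########+--------##-.......................
354 ..............-################++------------------------------.................................++----------------------------#########++########.........................
366 ..................-+#########################################################################################################################+............................
378 ..........................................................................................................................................................................
```

jog_arm(
  plan=[
    {"claw":1,"x":0.0022,"y":0,"z":-0.0034,"turn":0},
    {"claw":1,"x":0.0072,"y":0.0003,"z":0.0048,"turn":0},
    {"claw":1,"x":0.0072,"y":0.0002,"z":0.0048,"turn":0},
    {"claw":1,"x":0.0072,"y":0,"z":0.0048,"turn":0},
    {"claw":1,"x":0.0072,"y":0,"z":0.0046,"turn":0},
    {"claw":1,"x":0,"y":0,"z":0,"turn":0},
    {"claw":1,"x":0,"y":0,"z":0,"turn":0},
  ],
  newtons=40,
)

```text
time: 25.38
tool_pos: [0.5735, 0.0126, 0.1038]
tcp_rot: [0.084, 3.14, 0.0]
wrist_force: [0.4, 0.1, -3.7]
width: 0.648
```

```bash
python3 shot.py g5; python3 - <<'E'
from h import *
p,s=np.load('g5.npy',allow_pickle=True);im=cv2.imread('pics/g5.png')
g=cv2.cvtColor(im,cv2.COLOR_BGR2GRAY)
print(s['wrist_force'],p['cx'],p['cy'])
for r in list(range(130,200,4))+list(range(340,400,4)): print(r,''.join('#' if v>215 else '+' if v>170 else '-' if v>110 else '.' for v in g[r,200:370]))
c=np.array([602,10.7,87])/1e3;a,b=np.radians(-3),np.radians(33.3)
B=np.array([[np.cos(b)*np.cos(a),np.cos(b)*np.sin(a),np.sin(b)],[-np.sin(a),np.cos(a),0],[0,0,0]]);B[2]=np.cross(B[0],B[1])
piv=s['tool_pos']+[0,0,.037];print('pivot bay mm',(B@(piv-c)*1e3).round(1))
E
```

```text
25.375 [-0.021  0.161  1.929  0.     1.051 -1.539] [0.57345144 0.01260029 0.10378613] [[-0.9986, 0.0533, 0.0007], [0.0533, 0.9986, -0.0], [-0.0007, 0.0, -1.0]]
[ 0.38009183  0.11291875 -3.6910809 ] 279.61697399637035 207.45964609952384
130 -------------------------------------------------------------------------------------------.........--------------.---..------------------.....---------------....-------.
134 ----------------------------------------------------------------------------..------......................................................................................
138 ------------------------..................................................................................................................................................
142 ---------------------......................................................................................+#######+-.....................................................
146 -----------------..........................................................................................+#######+-...........................................
[... 4240 characters left out ...]
.................................................................................................................................................
388 ..........................................................................................................................................................................
392 ..........................................................................................................................................................................
396 ..........................................................................................................................................................................
pivot bay mm [ 5.6  0.4 60.7]
```

jog_arm(
  plan=[
    {"claw":1,"x":-0.0022,"y":0,"z":0.0034,"turn":0},
    {"claw":1,"x":0,"y":0,"z":0,"turn":0},
  ],
  newtons=25,
)

```text
time: 25.68
tool_pos: [0.5755, 0.0125, 0.0999]
tcp_rot: [-0.084, -3.14, 0.0]
wrist_force: [0.0, 0.3, -3.5]
width: 0.647
```

jog_arm(
  plan=[
    {"claw":1,"x":-0.0022,"y":0,"z":0.0034,"turn":0},
    {"claw":1,"x":0,"y":0,"z":0,"turn":0},
  ],
)

```text
time: 25.92
tool_pos: [0.5774, 0.0124, 0.0963]
tcp_rot: [-0.084, -3.14, -0.0]
wrist_force: [-0.4, -0.5, -3.3]
width: 0.648
```

jog_arm(
  plan=[
    {"claw":1,"x":-0.0016,"y":0,"z":0.0025,"turn":0},
    {"claw":1,"x":0,"y":0,"z":0,"turn":0},
  ],
)

```text
time: 26.18
tool_pos: [0.579, 0.0123, 0.094]
tcp_rot: [-0.084, -3.14, -0.0]
wrist_force: [-0.1, -0.8, -4.0]
width: 0.65
```

jog_arm(
  plan=[
    {"claw":1,"x":-0.0016,"y":0,"z":0.0025,"turn":0},
    {"claw":1,"x":0,"y":0,"z":0,"turn":0},
  ],
)

```text
time: 26.42
tool_pos: [0.5806, 0.0122, 0.0916]
tcp_rot: [-0.084, -3.14, 0.0]
wrist_force: [0.4, -1.1, -3.8]
width: 0.648
```

jog_arm(
  plan=[
    {"claw":1,"x":-0.0016,"y":0,"z":0.0025,"turn":0},
    {"claw":1,"x":0,"y":0,"z":0,"turn":0},
  ],
)

```text
time: 26.68
tool_pos: [0.5829, 0.0121, 0.0901]
tcp_rot: [0.084, 3.14, 0.0]
wrist_force: [-0.5, 0.1, 1.4]
width: 0.644
```

jog_arm(
  plan=[
    {"claw":1,"x":-0.0016,"y":0,"z":0.0025,"turn":0},
    {"claw":1,"x":0,"y":0,"z":0,"turn":0},
  ],
)

```text
time: 26.92
tool_pos: [0.5855, 0.012, 0.0887]
tcp_rot: [0.084, 3.137, 0.0]
wrist_force: [-0.5, -0.3, 6.0]
width: 0.646
```

```bash
cat > pose.py <<'E'
# sled tilt/height seen by wrist cam: scan the tail rim top edge; print tail rows
import sys
from h import *
n=sys.argv[1];p,s=np.load(n+'.npy',allow_pickle=True);g=cv2.cvtColor(cv2.imread(f'pics/{n}.png'),cv2.COLOR_BGR2GRAY)
c=np.array([602,10.7,87])/1e3;a,b=np.radians(-3),np.radians(33.3)
B=np.array([[np.cos(b)*np.cos(a),np.cos(b)*np.sin(a),np.sin(b)],[-np.sin(a),np.cos(a),0],[0,0,0]]);B[2]=np.cross(B[0],B[1])
print('tcp',s['tool_pos'],'pivot bay mm',(B@(s['tool_pos']+[0,0,.037]-c)*1e3).round(1),'F',s['wrist_force'].round(1))
for z in (0,12):
  X=np.array([[-48,y,26.5+z] for y in (-28,28)]+[[48,y,26.5+z] for y in (-28,28)]+[[-18,28,48.5+z],[18,28,48.5+z],[66,0,12+z],[-82,-46,20],[-82,46,20]])/1e3
  print('pred lift',z,proj(p,X@B+c).round(1).tolist())
if len(sys.argv)>2:
  for r in list(range(130,210,3))+list(range(340,400,3)): print(r,''.join('#' if v>215 else '+' if v>170 else '-' if v>110 else '.' for v in g[r,200:370]))
E
python3 shot.py g6; python3 pose.py g6 v
```

```text
26.925 [-0.022  0.197  1.918  0.     1.024 -1.54 ] [0.58554664 0.01200292 0.08867103] [[-0.9986, 0.0533, 0.0032], [0.0533, 0.9986, -0.0], [-0.0032, 0.0002, -1.0]]
tcp [0.58554664 0.01200292 0.08867103] pivot bay mm [ 7.4  0.4 41.4] F [-0.5 -0.3  6. ]
pred lift 0 [[230.8, 184.9], [329.8, 184.8], [224.4, 368.8], [336.9, 368.7], [339.6, 230.3], [343.1, 309.5], [280.6, 398.1], [205.4, 135.8], [354.9, 135.6]]
pred lift 12 [[227.3, 177.8], [333.3, 177.6], [219.9, 375.4], [341.5, 375.2], [344.7, 225.5], [348.8, 311.5], [280.7, 406.4], [205.4, 135.8], [354.9, 135.6]]
130 ---------------..............................................................................................+########+-..................................................
133 ------------.................................................................................................+########+-..................................................
136 +++++++++++++++++++++++++++------------------------------------------------------------------------------------------------------------------------------------...........
139 +++++
[... 6990 characters left out ...]

388 ..........................................................................................................................................................................
391 ..........................................................................................................................................................................
394 ..........................................................................................................................................................................
397 ..........................................................................................................................................................................
```

jog_arm(
  plan=[
    {"claw":1,"x":-0.0016,"y":0,"z":0.0025,"turn":0},
    {"claw":1,"x":0,"y":0,"z":0,"turn":0},
  ],
)

```text
time: 27.22
tool_pos: [0.586, 0.012, 0.0882]
tcp_rot: [0.084, 3.14, 0.0]
wrist_force: [-9.3, 0.8, 19.8]
width: 0.644
```

jog_arm(
  plan=[
    {"claw":1,"x":-0.0011,"y":0,"z":0.0017,"turn":0},
    {"claw":1,"x":0,"y":0,"z":0,"turn":0},
  ],
)

```text
time: 27.48
tool_pos: [0.586, 0.012, 0.0881]
tcp_rot: [-0.084, -3.139, -0.0]
wrist_force: [-17.5, 0.3, 29.8]
width: 0.648
```

```bash
python3 shot.py g7; python3 pose.py g7 v | grep -E "tcp|pred|^1[67]|^18|^3[56]"
```

```text
27.475 [-0.022  0.201  1.913  0.     1.028 -1.54 ] [0.58601844 0.01198797 0.08810581] [[-0.9986, 0.0533, -0.0013], [0.0533, 0.9986, 0.0001], [0.0013, 0.0, -1.0]]
tcp [0.58601844 0.01198797 0.08810581] pivot bay mm [ 7.5  0.4 40.6] F [-17.5   0.3  29.8]
pred lift 0 [[230.6, 184.3], [329.9, 184.2], [224.0, 369.0], [337.2, 368.8], [339.8, 229.5], [343.4, 309.0], [280.6, 398.6], [205.2, 135.3], [355.1, 135.1]]
pred lift 12 [[227.2, 177.0], [333.5, 176.8], [219.5, 375.4], [341.8, 375.3], [344.9, 224.5], [349.2, 310.8], [280.6, 406.8], [205.2, 135.3], [355.1, 135.1]]
160 ############################################################################--------------##############-------------###############------------##########+-..............
163 ----+#################################################################-------------------------------------------------------------------------------------...............
166 ....+#######################################################------------------------------------------------------------------------------------------------..............
169 ...
[... 1567 characters left out ...]

358 ................--------###############################++----##+---------++++++++++++++++++############################################+########..........................
361 .................-------##################################+####################################################################################...........................
364 ..................------################################################################################################################-#####............................
367 ...................----...................--------.-+#######################################################-.-######--...................+##-............................
```

jog_arm(
  plan=[
    {"claw":1,"x":0.002,"y":0,"z":-0.003,"turn":0},
    {"claw":0.2,"x":0,"y":0,"z":0,"turn":0},
    {"claw":0,"x":0,"y":0,"z":0,"turn":0},
    {"claw":0,"x":0,"y":0,"z":-0.02,"turn":0},
    {"claw":0,"x":0,"y":0,"z":-0.05,"turn":0},
    {"claw":0,"x":0,"y":0,"z":-0.05,"turn":0},
    {"claw":0,"x":0,"y":0,"z":0,"turn":0},
    {"claw":0,"x":0,"y":0,"z":0,"turn":0},
  ],
)

```text
time: 28.52
tool_pos: [0.5848, 0.012, 0.2063]
tcp_rot: [0.084, 3.139, 0.0]
wrist_force: [0.6, 0.6, -0.0]
width: 1.004
```

```bash
python3 shot.py k1; python3 - <<'E'
from h import *
import subprocess
g=cv2.cvtColor(cv2.imread('pics/k1.png'),cv2.COLOR_BGR2GRAY)
for r in range(110,290,5): print(r,''.join('#' if v>215 else '+' if v>170 else '-' if v>110 else '.' for v in g[r,210:350]))
E
python3 pose.py k1
```

```text
28.525 [-0.022  0.095  1.804  0.     1.241 -1.54 ] [0.58479611 0.011985   0.20632126] [[-0.9986, 0.0533, 0.0011], [0.0533, 0.9986, -0.0], [-0.0011, 0.0, -1.0]]
110 --------------------------------------------------------------------------------------------------------------------------------------------
115 ------------------------------------.------------..-------------....-----...................................................................
120 ---------------------------...............................................................####++-...........................................
125 ++++++++++++++++++++++++++++++++++++++++++++++++++++++++++++++++++++++++++++++++++++++++++++++++++++++++++++++++++++------..................
130 +++++++++++++++++++++++++++++++++++++++++++++++++++++++++++++++++++++++++++++++++++++++++++++++++++++++++++++++++++++-----..................
135 +++++##################++++++++++++++++++++++++++++++++++++++++++++++++++++++++++++++++++++++++++++++++++++++++++++++-......................
140 ....-+#################+++++++++++++++++++++++++++++++++++++++----
[... 3985 characters left out ...]
----
280 ................-+++++++++++#+++++#++#+++++++-----...........---#####++++++----..........+#########+++++++++++++++++++++++++-....-----------
285 ................+++++++++++++++++++++++++++++------------------------.------------------------#####++++++++++++++++++++++#+++....-----------
tcp [0.58479611 0.011985   0.20632126] pivot bay mm [ 71.4   0.4 140.1] F [ 0.6  0.6 -0. ]
pred lift 0 [[249.7, 153.1], [310.4, 153.0], [247.1, 258.1], [313.3, 258.0], [313.9, 175.4], [315.2, 217.7], [280.2, 280.2], [232.7, 123.7], [327.3, 123.6]]
pred lift 12 [[248.5, 147.5], [311.7, 147.4], [245.6, 256.7], [314.9, 256.6], [315.5, 170.1], [316.9, 214.3], [280.3, 279.9], [232.7, 123.7], [327.3, 123.6]]
```

jog_arm(
  plan=[
    {"claw":1,"x":0.0458,"y":-0.0009,"z":0,"turn":0},
    {"claw":1,"x":0,"y":0,"z":0,"turn":0},
    {"claw":1,"x":0,"y":0,"z":0,"turn":0},
    {"claw":1,"x":0,"y":0,"z":0.05,"turn":0},
    {"claw":1,"x":0,"y":0,"z":0.05,"turn":0},
    {"claw":1,"x":0,"y":0,"z":0.018,"turn":0},
    {"claw":1,"x":0,"y":0,"z":0.005,"turn":0},
    {"claw":1,"x":0,"y":0,"z":0,"turn":0},
  ],
)

```text
time: 29.58
tool_pos: [0.5404, 0.0135, 0.0839]
tcp_rot: [0.084, 3.138, 0.0]
wrist_force: [0.6, -0.2, 0.6]
width: 0.002
```

jog_arm(
  plan=[
    {"claw":1,"x":0,"y":0,"z":0.003,"turn":0},
    {"claw":1,"x":0,"y":0,"z":0.003,"turn":0},
    {"claw":1,"x":0,"y":0,"z":0,"turn":0},
  ],
)

```text
time: 29.95
tool_pos: [0.5389, 0.0136, 0.0769]
tcp_rot: [0.084, 3.14, 0.0]
wrist_force: [-0.2, -0.3, 0.5]
width: 0.001
```

Now press along the bay's inward normal in small steps.

jog_arm(
  plan=[
    {"claw":1,"x":-0.0011,"y":0,"z":0.0025,"turn":0},
    {"claw":1,"x":-0.0011,"y":0,"z":0.0017,"turn":0},
    {"claw":1,"x":0,"y":0,"z":0,"turn":0},
  ],
)

```text
time: 30.32
tool_pos: [0.5406, 0.0135, 0.0735]
tcp_rot: [-0.084, -3.139, -0.0]
wrist_force: [-5.8, 0.5, 8.8]
width: 0.002
```

jog_arm(
  plan=[
    {"claw":1,"x":-0.0011,"y":0,"z":0.0017,"turn":0},
    {"claw":1,"x":-0.0011,"y":0,"z":0.0017,"turn":0},
    {"claw":1,"x":0,"y":0,"z":0,"turn":0},
  ],
)

```text
time: 30.7
tool_pos: [0.5434, 0.0133, 0.069]
tcp_rot: [0.084, 3.14, -0.0]
wrist_force: [-1.2, -0.6, 0.9]
width: 0.003
```

jog_arm(
  plan=[
    {"claw":1,"x":-0.0011,"y":0,"z":0.0017,"turn":0},
    {"claw":1,"x":-0.0011,"y":0,"z":0.0017,"turn":0},
    {"claw":1,"x":0,"y":0,"z":0,"turn":0},
  ],
)

```text
time: 31.08
tool_pos: [0.5451, 0.0132, 0.065]
tcp_rot: [-0.084, -3.139, -0.0]
wrist_force: [-0.7, -0.4, 0.0]
width: -0.002
```

jog_arm(
  plan=[
    {"claw":1,"x":-0.0011,"y":0,"z":0.0017,"turn":0},
    {"claw":1,"x":-0.0011,"y":0,"z":0.0017,"turn":0},
    {"claw":1,"x":0,"y":0,"z":0,"turn":0},
  ],
)

```text
time: 31.45
tool_pos: [0.5467, 0.0131, 0.0633]
tcp_rot: [-0.084, -3.138, 0.0]
wrist_force: [-6.5, -0.2, 10.2]
width: 0.003
```

jog_arm(
  plan=[
    {"claw":1,"x":-0.0011,"y":0,"z":0.0017,"turn":0},
    {"claw":1,"x":-0.0006,"y":0,"z":0.0009,"turn":0},
    {"claw":1,"x":0,"y":0,"z":0,"turn":0},
  ],
)

```text
time: 31.82
tool_pos: [0.5469, 0.0131, 0.0629]
tcp_rot: [-0.083, -3.135, 0.0]
wrist_force: [-16.9, 0.7, 27.4]
width: -0.002
```

jog_arm(
  plan=[
    {"claw":1,"x":0.003,"y":0,"z":-0.02,"turn":0},
    {"claw":1,"x":0.002,"y":0,"z":-0.06,"turn":0},
    {"claw":1,"x":-0.04,"y":0.0009,"z":-0.06,"turn":0},
    {"claw":0,"x":0,"y":0,"z":-0.003,"turn":0},
    {"claw":0,"x":0,"y":0,"z":0,"turn":0},
    {"claw":0,"x":0,"y":0,"z":0,"turn":0},
  ],
)

```text
time: 32.58
tool_pos: [0.5769, 0.0122, 0.1921]
tcp_rot: [-0.084, -3.136, 0.0]
wrist_force: [0.1, -0.2, -0.2]
width: 0.63
```

```bash
python3 shot.py k2; python3 - <<'E'
from h import *
g=cv2.cvtColor(cv2.imread('pics/k2.png'),cv2.COLOR_BGR2GRAY)
for r in list(range(118,180,2))+list(range(244,290,2)): print(r,''.join('#' if v>215 else '+' if v>170 else '-' if v>110 else '.' for v in g[r,210:350]))
E
python3 pose.py k2
```

```text
32.575 [-0.022  0.093  1.832  0.     1.22  -1.539] [0.57694906 0.01222987 0.19213174] [[-0.9986, 0.0534, -0.0044], [0.0534, 0.9986, 0.0001], [0.0044, -0.0001, -1.0]]
118 --------------------------------------------------------------------------------------------------------------------------------------------
120 ---------------------------------------------------------------------------------.....----------.....-----------.---------------------------
122 ----------------------------------------------------------------------------................................................................
124 ----------------------------------..------------...------------......----...................................................................
126 -----------------------------...............................................................................................................
128 ---------------------------.................................................................................................................
130 ------------------------....................................
[... 6601 characters left out ...]
....
286 .................+#######+++++++++++++++++++-----....+++################################-.+########+++++++++++++++++######+.................
288 .................++++++#++++++++++++++++++++------...++++###############################-.+#########++++++++++++++++++++#++.................
tcp [0.57694906 0.01222987 0.19213174] pivot bay mm [ 57.1   0.2 132.6] F [ 0.1 -0.2 -0.2]
pred lift 0 [[248.8, 165.1], [311.8, 165.0], [246.0, 275.4], [315.0, 275.4], [315.6, 189.5], [317.0, 234.2], [280.5, 297.9], [231.2, 134.1], [329.2, 134.0]]
pred lift 12 [[247.4, 159.7], [313.2, 159.6], [244.4, 274.8], [316.7, 274.7], [317.3, 184.6], [318.9, 231.4], [280.5, 298.3], [231.2, 134.1], [329.2, 134.0]]
```

jog_arm(
  plan=[
    {"claw":1,"x":-0.0313,"y":-0.0006,"z":0,"turn":0},
    {"claw":1,"x":0,"y":0,"z":0,"turn":0},
    {"claw":1,"x":0,"y":0,"z":0,"turn":0},
    {"claw":1,"x":0,"y":0,"z":0,"turn":0},
    {"claw":1,"x":0,"y":0,"z":0.04,"turn":0},
    {"claw":1,"x":0,"y":0,"z":0.034,"turn":0},
    {"claw":1,"x":0,"y":0,"z":0.004,"turn":0},
    {"claw":1,"x":0,"y":0,"z":0.003,"turn":0},
    {"claw":1,"x":0,"y":0,"z":0,"turn":0},
  ],
)

```text
time: 33.75
tool_pos: [0.6113, 0.0099, 0.1153]
tcp_rot: [0.084, 3.138, 0.0]
wrist_force: [0.7, -0.1, 0.2]
width: 0.001
```

jog_arm(
  plan=[
    {"claw":1,"x":0,"y":0,"z":0.003,"turn":0},
    {"claw":1,"x":0,"y":0,"z":0.002,"turn":0},
    {"claw":1,"x":0,"y":0,"z":0,"turn":0},
  ],
)

```text
time: 34.12
tool_pos: [0.6101, 0.0099, 0.1086]
tcp_rot: [-0.084, -3.14, 0.0]
wrist_force: [0.2, -0.5, -0.8]
width: -0.002
```

jog_arm(
  plan=[
    {"claw":1,"x":0,"y":0,"z":0.002,"turn":0},
    {"claw":1,"x":0,"y":0,"z":0.002,"turn":0},
    {"claw":1,"x":0,"y":0,"z":0,"turn":0},
  ],
)

```text
time: 34.5
tool_pos: [0.6107, 0.0099, 0.1075]
tcp_rot: [0.084, 3.139, -0.0]
wrist_force: [-5.9, 0.3, 12.5]
width: -0.001
```

jog_arm(
  plan=[
    {"claw":1,"x":-0.0004,"y":0,"z":0.001,"turn":0},
    {"claw":1,"x":-0.0004,"y":0,"z":0.001,"turn":0},
    {"claw":1,"x":0,"y":0,"z":0,"turn":0},
  ],
)

```text
time: 34.88
tool_pos: [0.6109, 0.0099, 0.1072]
tcp_rot: [0.084, 3.14, -0.0]
wrist_force: [-10.7, 0.4, 22.0]
width: -0.002
```

jog_arm(
  plan=[
    {"claw":1,"x":0,"y":0,"z":-0.02,"turn":0},
    {"claw":1,"x":0,"y":0,"z":-0.06,"turn":0},
    {"claw":1,"x":0.0342,"y":0,"z":-0.0047,"turn":0},
    {"claw":1,"x":0,"y":0,"z":0,"turn":0},
    {"claw":1,"x":0,"y":0,"z":0,"turn":0},
    {"claw":1,"x":0,"y":0,"z":0,"turn":0},
  ],
)

```text
time: 35.62
tool_pos: [0.577, 0.0116, 0.1865]
tcp_rot: [-0.084, -3.14, -0.0]
wrist_force: [0.4, 0.5, -0.6]
width: -0.003
```

```bash
python3 shot.py k3; python3 pose.py k3; python3 - <<'E'
from h import *
p1,s1=np.load('k2.npy',allow_pickle=True);p,s=np.load('k3.npy',allow_pickle=True)
for n in ('k2','k3'):
  g=cv2.cvtColor(cv2.imread(f'pics/{n}.png'),cv2.COLOR_BGR2GRAY).astype(int)
  # rim rows along column 265/295 & widths near the tail and front
  for c in (262,298): print(n,'col',c,[(r,int(v)) for r,v in zip(range(160,176),g[160:176,c])],[(r,int(v)) for r,v in zip(range(268,284),g[268:284,c])][:])
E
python3 - <<'E'
import cv2,numpy as np
# bystander / charger shift check: top view before vs after around charger not hidden by arm
E
```

```text
35.625 [-0.023  0.095  1.841  0.     1.206 -1.54 ] [0.57700836 0.01164241 0.18650416] [[-0.9986, 0.0534, -0.0009], [0.0534, 0.9986, 0.0], [0.0009, -0.0, -1.0]]
tcp [0.57700836 0.01164241 0.18650416] pivot bay mm [ 54.   -0.4 127.8] F [ 0.4  0.5 -0.6]
pred lift 0 [[248.8, 165.8], [313.1, 165.8], [246.0, 278.8], [316.4, 278.7], [317.1, 191.0], [318.6, 236.9], [281.2, 301.4], [230.9, 134.1], [330.8, 134.0]]
pred lift 12 [[247.4, 160.4], [314.6, 160.3], [244.4, 278.3], [318.2, 278.2], [319.0, 186.2], [320.7, 234.2], [281.3, 302.0], [230.9, 134.1], [330.8, 134.0]]
k2 col 262 [(160, 243), (161, 244), (162, 159), (163, 151), (164, 148), (165, 142), (166, 149), (167, 245), (168, 255), (169, 255), (170, 217), (171, 36), (172, 48), (173, 48), (174, 49), (175, 86)] [(268, 147), (269, 169), (270, 238), (271, 254), (272, 255), (273, 255), (274, 254), (275, 245), (276, 136), (277, 72), (278, 76), (279, 81), (280, 79), (281, 79), (282, 77), (283, 78)]
k2 col 298 [(160, 243), (161, 244), (162, 159), (163, 152), (164, 148), (165, 141), (166, 173), (167, 247), (168, 255), (169, 255), (170, 120), (171,
[... 289 characters left out ...]
 158), (164, 154), (165, 151), (166, 144), (167, 193), (168, 251), (169, 255), (170, 255), (171, 172), (172, 41), (173, 50), (174, 49), (175, 52)] [(268, 36), (269, 36), (270, 36), (271, 36), (272, 36), (273, 37), (274, 36), (275, 38), (276, 46), (277, 51), (278, 35), (279, 35), (280, 38), (281, 44), (282, 46), (283, 37)]
k3 col 298 [(160, 245), (161, 246), (162, 247), (163, 161), (164, 154), (165, 149), (166, 122), (167, 201), (168, 252), (169, 255), (170, 255), (171, 125), (172, 47), (173, 49), (174, 50), (175, 53)] [(268, 36), (269, 36), (270, 36), (271, 36), (272, 37), (273, 36), (274, 36), (275, 37), (276, 46), (277, 50), (278, 35), (279, 36), (280, 38), (281, 45), (282, 46), (283, 36)]
```

```bash
python3 -c "
from workcell import bot
print(bot.read_state()['wrist_force']); print(bot.finish_job())"
```

```text
[-0.40169883  0.56650163  0.39586924]
the job is handed in; nothing more can be done
None
```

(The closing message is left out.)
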